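# Push the drip tray home under the table grill

## Task

The drip tray of the table grill has been left lying askew in front of it. With the fingers, push the tray along the table to line it up with the slot under the grill and slide it gently in until both ends of its grip strip rest against the grill's housings. Keep the tray flat on the table all the way, never gripping, lifting or tipping it, do not ram the tray or your hand into the grill, leave everything else standing where it is, and finish with the hand clear.

Things in the scene. Friction and masses are not known exactly. Their poses are not given: they have to be found in the camera images.
- drip_tray: Drip tray, flat on the table in front of the grill, 0.38 kg: aluminium pan 180 mm wide (y), 110 mm deep (x), 16 mm tall, rear corners cut 12 mm at 45 degrees; black grip strip along the front, 226 mm wide, 26 mm deep, 20 mm tall, ends 23 mm beyond the pan. Origin: underside, midway front to rear (strip x -68 to -42 mm, pan to +68 mm); x points from strip to pan, the way it goes in; z up.
- tray_front (a point): Middle of the flat front face of the tray's grip strip, 10 mm above the tray's underside: a place to push it. The tray slides freely on the table.
- grill: Compact table grill, does not move: 190 mm deep (x), 262 mm wide (y), 70 mm tall. Two black end housings, 190 mm apart inside, stand on the table; between them, under the hot plate, is the tray's slot, 21 mm high, open towards the robot, closed at the back. Origin: centre of the footprint, at table height; x points from the slot's mouth to the back, z up.
- slot (a point): Middle of the slot's mouth, at table height, in the plane of the housings' front faces (grill x = -95 mm). Only the pan goes under, with 5 mm to spare each side and above; the strip's ends stop against the housings. Home, the tray's origin is at x = -53 mm, y = 0 in the grill's frame (42 mm past this point), its axes parallel to the grill's.
- scraper: Small wooden scraper, 110 mm long, 6 mm thick, lying on the hot plate (plate top 66 mm above the table, rim to 70 mm). Origin at its underside. A bystander.
- dip_bowl_a: square white porcelain dip bowl, 78 mm wide, 44 mm tall. Origin: centre of its underside. A bystander.
- dip_bowl_b: a second square white porcelain dip bowl, the same. Origin: centre of its underside. A bystander.
- egg: white porcelain egg on a flat foot, 60 mm across, 70 mm tall. Origin: centre of its underside. A bystander.
- jar: glass jar with a steel lid, 68 mm across, 100 mm tall. Origin: centre of its underside. A bystander.
- bottle: brown glass bottle, 62 mm across, 210 mm tall. Origin: centre of its underside. A bystander.
- carton: small white gift carton with a green band, 70 x 75 mm, 105 mm tall. Origin: centre of its underside. A bystander.

How it is judged:
On the way:
1. the tray is lined up and the rear of its pan is under the grill, flat on the table (x of drip_tray in the frame of grill above -0.145 m and y of drip_tray in the frame of grill between -0.012 and 0.012 m and angle between the x axis of drip_tray and the x axis of grill, either way round below 0.1 rad and angle between drip_tray's own z axis and vertical below 0.05 rad), for 0.05 s.
At the end, for the whole second after the job is handed in: The drip tray lies flat and at rest on the table, home under the grill: the ends of its grip strip within 5 mm of the housings' front faces, within 8 mm of the middle of the slot and square to within 0.05 rad (x of drip_tray in the frame of grill between -0.058 and -0.045 m and y of drip_tray in the frame of grill between -0.008 and 0.008 m and angle between the x axis of drip_tray and the x axis of grill, either way round below 0.05 rad and angle between drip_tray's own z axis and vertical below 0.03 rad and height (world z) of drip_tray below 0.004 m and linear speed of drip_tray below 0.01 m/s); the robot touches nothing.
It fails at once if the tray is gripped: the fingers astride its strip or a pan wall, squeezing (more than 5 N) (contact force between the fingers and drip_tray above 5 N and z of the grasp point in the frame of drip_tray below 0.034 m and ((x of the grasp point in the frame of drip_tray between -0.06 and -0.05 m and y of the grasp point in the frame of drip_tray between -0.113 and 0.113 m) or (x of the grasp point in the frame of drip_tray between -0.042 and 0.068 m and y of the grasp point in the frame of drip_tray between -0.093 and -0.084 m) or (x of the grasp point in the frame of drip_tray between -0.042 and 0.068 m and y of the grasp point in the frame of drip_tray between 0.084 and 0.093 m))).
It fails at once if the drip tray is lifted off the table (more than 8 mm) or tipped (more than 0.08 rad) (height (world z) of drip_tray above 0.008 m or angle between drip_tray's own z axis and vertical above 0.08 rad).
It fails at once if the tray is rammed against the grill (more than 50 N) (contact force between drip_tray and grill above 50 N).
It fails at once if the hand bumps into the grill (more than 15 N) (contact force between any of the arm, the fingers and grill above 15 N).
It fails at once if a bystander is shoved (more than 20 mm) or knocked over (distance of any of dip_bowl_a, dip_bowl_b, egg, jar, bottle, carton, scraper from where it was at the start of the episode above 0.02 m or angle between any of dip_bowl_a, dip_bowl_b, egg, jar, bottle, carton's own z axis and vertical above 0.3 rad).
It also fails if it takes over 64 s, if anything falls off the work surface, if the arm or the gripper's body presses on something with over 40 N, if the wrist force passes 120 N, or if a joint passes its speed limit or range.

## Robot

A 6-joint arm with a two-finger parallel gripper is mounted at the origin on the work surface. World frame = base frame: x ahead of the robot, y to its left, z up, the work surface at z = 0. Lengths are in m, angles in rad, forces in N, time in s.
With the tool pointing down it reaches from about 0.375 to 0.9 m from the base axis. Payload 3.1 kg.
Tool frame: the origin (TCP) lies on the centre line of the jaws, within the pads' length; the fingertips stand 25 mm ahead of it and the grasp point (between the pads) lies 6 mm ahead of it (manip.tips_ahead is the distance from the TCP to the fingertips, in m); z points along the fingers, y is the direction in which the jaws open and shut (so a half turn about z gives the same grasp; the last joint's range is limited). The gripper opens to 85 mm and grips with 20 to 120 N. Pads are 22 mm wide; open, the fingers measure 114 mm over their backs; the gripper's body (76 mm by 85 mm) begins 54 mm behind the grasp point. The pads swing forward as they close: fully open they stand 13 mm farther back than shut.
Start: joints at [1, 0.527, 1.433, -0, 1.181, -0.178], TCP at [0.239, 0.577, 0.256] pointing down, gripper open.
Joint ranges: [-3.08, 3.08], [-0.75, 2.2], [0.22, 2.44], [-1.43, 4.57], [0, 2.65], [-2.85, 2.85]. Speed limits (rad/s): [2.79, 2.79, 3.14, 3.14, 3.14, 3.14].

## Interface

Orientations are given as a unit quaternion [x, y, z, w].
In Python, from station import manip gives the robot as it stands.
- The arm moves only by the tool play_rows, never from a script. Its argument "steps" is a list that holds one entry, the list of rows, each a list of 6 numbers: the shift along the tool's x, y, z in m, then the turn, a rotation vector about the tool's x, y, z in degrees. In form: [[[x, y, z, rx, ry, rz], ...]]. A call has 1 to 10 rows; each row shifts and turns the commanded pose from where the row before left it, along the tool's axes as they then stand; what a row does not reach is not made up. A row lasts 1/8 s, in which the tool goes at most 62.5 mm and 10.7 degrees, less where a joint would pass 70% of its speed; a pose out of reach is approached as far as the arm can. A call is refused whole if a number of a shift passes 0.0625 or a number of a turn 10.7, either way. A call with a gripper value outside its range is refused whole. "fingers" is the opening, from 0 (shut) to 1 (fully open), set as the call begins (left out, the last holds). The fingers move at their own pace and stop on an object; "squeeze" is the grip in N (left out, the last holds). Time passes only in rows, so rows that do not move let the fingers close. It gives the time, the measured TCP pose, the force and the opening at its end, in the units of the state.
- manip.sense(): the state, without advancing time (a new reading comes with each control period).
- manip.snapshot(name): name is "scene" or "top" or "wrist"; returns a dict with "img" (480x640x3 uint8, red, green, blue), "K" (3x3 intrinsics, pixels), "world_from_camera" (4x4, takes a point from camera to world coordinates). Camera axes: x right, y down, z forward; pixel columns grow to the right and rows downward; lengths in m; the calibration is good to about 2 mm. A picture is of the moment at which its call begins. There is no depth.
- manip.sign_off(): hands the job in, once; it reports no verdict.
Trained networks look in a picture, given as the dict that the camera call returned (one of the last four; its "shot" number tells which), for a name from the list of things; names that differ only in an ending like _2 or _b are one class to them, and where a whole thing is asked for, a point or a joint stands for the part that bears it (a point fixed in the world has none). Each returns a list of dicts, best first, with "score" (0 to 1); they miss things now and then, are a little off and sometimes report something else, mostly with a low value. They report only what shows in the picture. A call takes as long as a camera call.
- manip.regions_of(label, picture): "pixels" (480x640 bool, what is visible of it) and "rect" ([left, top, right, bottom] in pixels, round what is visible of it).
- manip.pinpoint(label, picture): "point" ([column, row] in pixels: a listed point, or the origin of a listed thing).
The state is a dict: "t": time; "q": joint angles; "qd": joint speeds; "tau": joint torques, N m; "tcp_pos": TCP position; "tool_rot": TCP orientation; "force": force on the tool from outside, world axes, zero at the start; "ft_torque": the same for the moment, N m; "finger_gap": opening from 0.0 (shut) to 1.0 (fully open).
Only numpy, scipy, OpenCV 4.12 (cv2) and the standard library are available. Lean on these libraries where they do the work, as an engineer would, in place of code of your own. Each camera call takes 0.05 s, during which the arm holds its last target.

## Working session

There is one attempt and no reset: what is moved stays moved. The work goes in short steps, Python scripts to look and compute and a tool call to move; the robot and the scene stay as the last step left them, time stands still between calls to the robot, and variables do not carry over. Pictures are saved under pics/ and viewed, and the job is handed in when it is done.

Besides the shell and the picture viewer there is one more tool, called by a JSON object that holds its "method" and its "body", one argument or row to a line. play_rows: Moves the arm, as the interface text tells. Its arguments: {"type":"object","properties":{"steps":{"type":"array"},"fingers":{"type":"number"},"squeeze":{"type":"number"}},"required":["steps"]}

```bash
mkdir -p pics; ls
python3 - <<'E'
from station import manip
import cv2
for n in ("top","scene"):
    p=manip.snapshot(n); cv2.imwrite(f"pics/{n}0.png",p["img"][:,:,::-1]); print(n,p["K"].tolist(),p["world_from_camera"].round(4).tolist())
    for l in ("drip_tray","tray_front","grill","slot","dip_bowl_a","egg","jar","bottle","carton","scraper"):
        print(l,[(round(d["score"],2),[round(float(v)) for v in d["point"]]) for d in manip.pinpoint(l,p)[:3]],[(round(d["score"],2),d["rect"]) for d in manip.regions_of(l,p)[:2]])
print(manip.sense())
E
```

```text
pics
top [[574.3967680298712, 0.0, 329.81376369738166], [0.0, 574.3967680298712, 239.46118968422445], [0.0, 0.0, 1.0]] [[0.0282, -0.9985, 0.0475, 0.5466], [-0.9996, -0.0287, -0.0088, 0.0165], [0.0102, -0.0473, -0.9988, 1.4928], [0.0, 0.0, 0.0, 1.0]]
drip_tray [(0.8, [358, 265])] [(0.88, [320.1, 234.8, 408.5, 301.7])]
tray_front [(0.98, [369, 290])] [(0.84, [321.1, 232.6, 407.4, 302.9])]
grill [(0.72, [354, 180]), (0.49, [232, 242])] [(0.64, [300.4, 141.5, 415.5, 216.7])]
slot [] [(0.91, [299.1, 136.9, 416.7, 219.2]), (0.62, [415.7, 182.2, 457.5, 224.9])]
dip_bowl_a [(0.95, [438, 203]), (0.83, [233, 242])] [(0.75, [208.8, 223.5, 251.2, 261.4]), (0.63, [419.2, 184.5, 456.1, 224.2])]
egg [] [(0.66, [259.4, 196.8, 285.9, 218.0])]
jar [(0.62, [470, 293]), (0.27, [235, 290])] [(0.73, [453.9, 281.9, 489.7, 305.6])]
bottle [(0.63, [234, 289]), (0.25, [354, 185])] []
carton [(0.92, [477, 239])] [(0.82, [461.3, 217.9, 504.1, 260.8])]
scraper [(0.93, [386, 175])] [(0.76, [377.2, 150.3, 390.8, 200.1])]
scene [[451.6766648744745, 0.0, 321.28276042836666], [0.0, 451.6766648744745, 241.679191734982
[... 957 characters left out ...]
1.1, 253.5, 258.4])]
{'t': 2.1, 'q': array([ 9.99490043e-01,  5.27506286e-01,  1.43271108e+00, -1.03579649e-05,
        1.18139746e+00, -1.78493041e-01]), 'qd': array([ 1.89585952e-03,  1.04777439e-04,  7.72801983e-04, -1.60739273e-04,
       -8.81714041e-05, -2.00618517e-03]), 'tau': array([ 1.02565280e-04, -4.42311966e+01, -1.78414804e+01, -2.04403268e-04,
        8.47652755e-04, -1.87857772e-06]), 'tcp_pos': array([0.23919884, 0.57738533, 0.256303  ]), 'tool_rot': array([ 1.95144377e-01,  9.80774527e-01, -1.20738558e-05,  3.97675161e-07]), 'force': array([ 0.47251731,  0.01730569, -0.52151377]), 'ft_torque': array([-0.02383031, -0.02429326,  0.0481702 ]), 'finger_gap': 0.9988932030745834}
```

Run:
```python
import cv2
im=cv2.imread("pics/top0.png"); cv2.imwrite("pics/top0c.png",cv2.resize(im[120:320,200:520],(800,500),interpolation=cv2.INTER_CUBIC))
```

```text
(no output)
```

View pics/top0c.png

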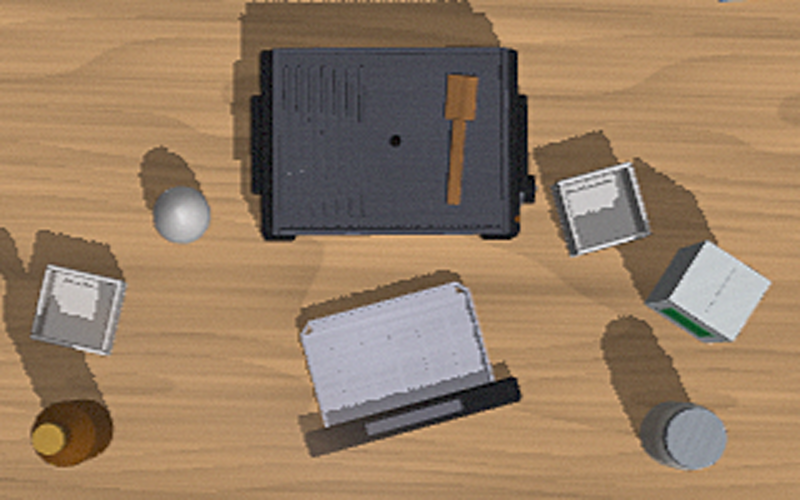

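View pics/scene0.png

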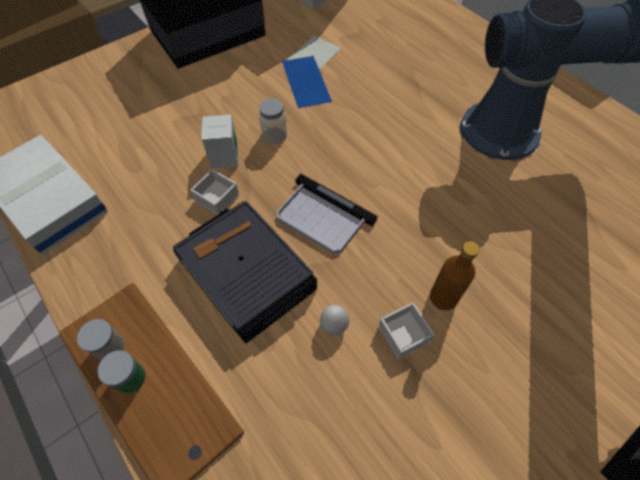

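Run:
```python
import cv2
im=cv2.imread("pics/top0.png")
a=cv2.resize(im[225:310,312:417],None,fx=7,fy=7,interpolation=cv2.INTER_CUBIC)
a=cv2.convertScaleAbs(a,alpha=1.3,beta=30);cv2.imwrite("pics/tray0.png",a)
a=cv2.resize(im[130:225,292:420],None,fx=6,fy=6,interpolation=cv2.INTER_CUBIC)
a=cv2.convertScaleAbs(a,alpha=1.5,beta=40);cv2.imwrite("pics/grill0.png",a)
```

```text
(no output)
```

View pics/tray0.png

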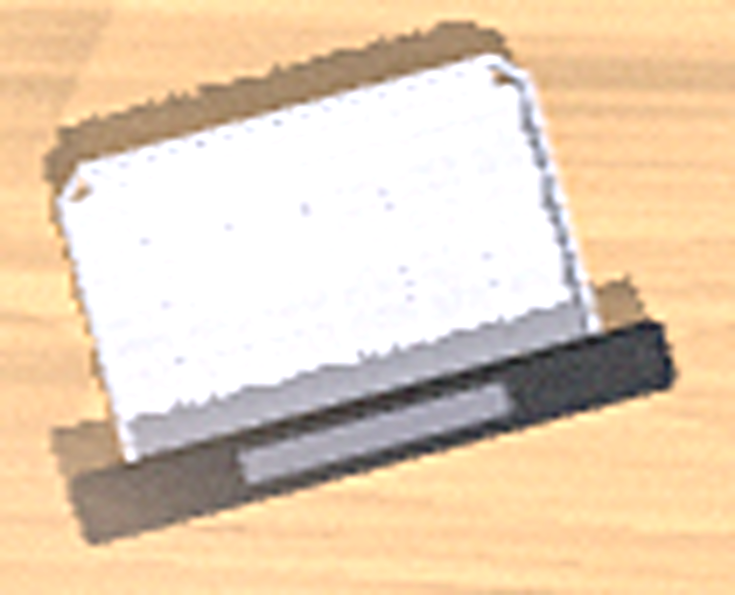

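View pics/grill0.png

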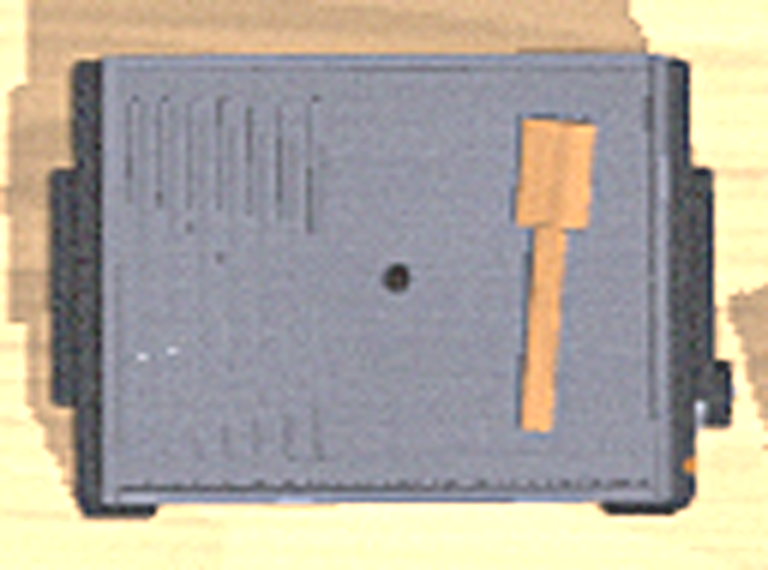

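```bash
cat > h.py <<'E'
import numpy as np, cv2
from scipy.optimize import least_squares
from station import manip
def proj(p,P):
    T=np.linalg.inv(p["world_from_camera"]); c=P@T[:3,:3].T+T[:3,3]; u=c@p["K"].T; return u[:,:2]/u[:,2:]
def place(s,L):
    c,n=np.cos(s[2]),np.sin(s[2]); L=np.asarray(L,float)
    return np.c_[s[0]+c*L[:,0]-n*L[:,1], s[1]+n*L[:,0]+c*L[:,1], L[:,2]]
def fit(views,s0):  # views: list of (cam,L,px)
    f=lambda s: np.concatenate([(proj(p,place(s,L))-np.asarray(px)).ravel() for p,L,px in views])
    r=least_squares(f,s0,loss="soft_l1"); return r.x, r.fun.reshape(-1,2)
def back(p,uv,z=0.0):
    d=np.linalg.inv(p["K"])@np.array([uv[0],uv[1],1.0]); T=p["world_from_camera"]; w=T[:3,:3]@d
    return T[:3,3]+w*((z-T[2,3])/w[2])
def cam(n): 
    import json
    d=json.load(open("cams.json"))[n]; return {k:np.array(v) for k,v in d.items()}
E
python3 - <<'E'
from h import *
import json
t=manip.snapshot("top"); s=manip.snapshot("scene")
json.dump({n:{"K":p["K"].tolist(),"world_from_camera":p["world_from_camera"].tolist()} for n,p in (("top",t),("scene",s))},open("cams.json","w"))
px=np.array([(95,543),(675,385),(660,322),(62,200),(82,163),(492,57),(530,75),(130,458),(600,328)])/7+[312,225]-.5
L=[(-.068,.113,.02),(-.068,-.113,.02),(-.042,-.113,.02),(.056,.09,.016),(.068,.078,.016),(.068,-.078,.016),(.056,-.09,.016),(-.042,.09,.016),(-.042,-.09,.016)]
x,r=fit([(t,L,px)],[.5,0,.2]); print("tray",x.round(4)); print(r.round(2).tolist())
px=np.array([(77,515),(692,512),(75,60),(688,60)])/6+[292,130]-.5
L=[(-.095,.131,.066),(-.095,-.131,.066),(.095,.131,.066),(.095,-.131,.066)]
g,r=fit([(t,L,px)],[.5,0,.0]); print("grill",g.round(4)); print(r.round(2).tolist())
for n,uv,z in (("bowlR",(438,203),.0),("bowlL",(232,242),0),("egg",(272.5,207),.04),("jar",(477,294),.1),("bottle",(219,294),.21),("carton",(484,237),.1)):
  print(n,back(t,uv,z).round(3))
a=s["img"][160:350,165:385,::-1]; cv2.imwrite("pics/s1.png",cv2.convertScaleAbs(cv2.resize(a,None,fx=3.6,fy=3.1,interpolation=cv2.INTER_CUBIC),alpha=1.5,beta=30))
w=manip.snapshot("wrist"); cv2.imwrite("pics/w0.png",w["img"][:,:,::-1])
q=manip.sense()["tcp_pos"]; print((np.linalg.inv(w["world_from_camera"])@np.r_[q,1]).round(3), w["world_from_camera"].round(3).tolist(), w["K"][0])
E
```

```text
tray [ 0.5527 -0.0744  0.2883]
[[-1.4, 0.34], [0.99, 0.09], [0.47, -0.73], [-0.42, 0.14], [0.03, -0.28], [-0.05, -0.67], [0.23, 0.05], [-0.33, 0.23], [0.2, 0.71]]
grill [ 0.7722 -0.0557  0.0324]
[[-1.28, -0.13], [1.26, 0.04], [-1.09, 0.14], [1.12, -0.06]]
bowlR [ 0.721 -0.277  0.   ]
bowlL [0.604 0.257 0.   ]
egg [0.694 0.151 0.04 ]
jar [ 0.491 -0.356  0.1  ]
bottle [0.479 0.248 0.21 ]
carton [ 0.63  -0.371  0.1  ]
[-0.     0.039  0.137  1.   ] [[0.384, 0.876, 0.292, 0.165], [0.923, -0.364, -0.122, 0.609], [-0.001, 0.317, -0.949, 0.374], [0.0, 0.0, 0.0, 1.0]] [395.5862975    0.         320.56318087]
```

View pics/s1.png

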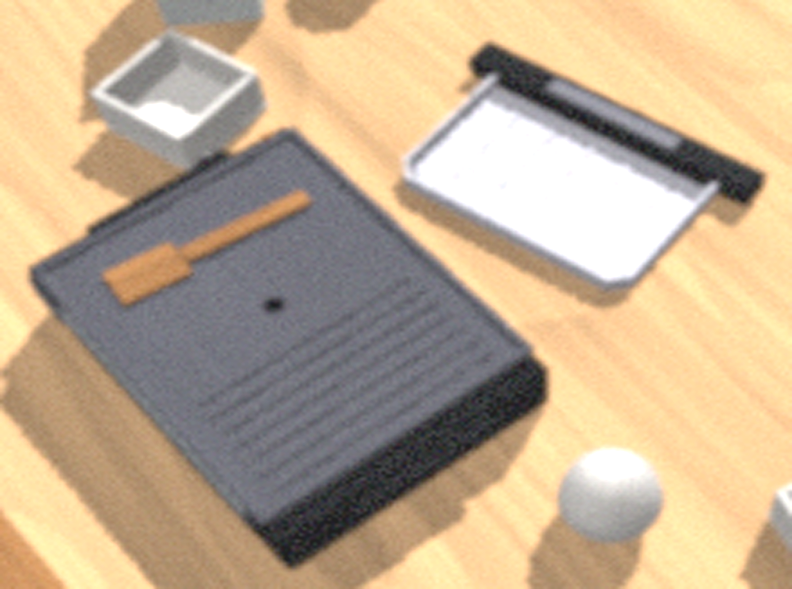

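{"method": "play_rows", "body": {
  "steps": [
    [[0, 0, -0.01, 0, 0, -8.13], [0, 0, -0.01, 0, 0, -8.13], [0, 0, 0, 0, 0, -8.13], [-0.019, -0.059, 0, 0, 0, 0], [-0.019, -0.059, 0, 0, 0, 0], [-0.019, -0.059, 0, 0, 0, 0], [-0.019, -0.059, 0, 0, 0, 0], [-0.019, -0.059, 0, 0, 0, 0], [-0.019, -0.059, 0, 0, 0, 0], [-0.019, -0.059, 0, 0, 0, 0]]
  ],
  "fingers": 0,
  "squeeze": 60
}}

```text
t: 3.5
tcp_pos: [0.3864, 0.1672, 0.2767]
tool_rot: [-0.017, 1.0, 0.0, 0.001]
force: [1.5, 1.1, 0.6]
finger_gap: -0.001
```

{"method": "play_rows", "body": {
  "steps": [
    [[-0.019, -0.059, 0, 0, 0, 0], [-0.019, -0.059, 0, 0, 0, 0], [-0.019, -0.059, 0, 0, 0, 0], [0, 0, 0, 0, 0, 0]]
  ]
}}

```text
t: 4.0
tcp_pos: [0.4509, -0.0104, 0.2768]
tool_rot: [-0.013, 1.0, -0.001, 0.002]
force: [0.2, 0.9, 1.0]
finger_gap: 0.004
```

Run:
```python
from h import *
w=manip.snapshot("wrist"); cv2.imwrite("pics/w1.png",w["img"][:,:,::-1])
q=manip.sense(); print(q["tcp_pos"],q["tool_rot"],q["force"],q["q"],manip.tips_ahead)
```

```text
[ 0.44923487 -0.00804425  0.27638008] [-1.40771503e-02  9.99900881e-01  3.14345622e-05  2.47306659e-04] [-0.39508051  0.56851296  0.35524785] [-2.67659940e-01  2.62185694e-01  1.82995107e+00  2.28284457e-04
  1.04899826e+00 -1.86672524e+00] 0.025
```

View pics/w1.png

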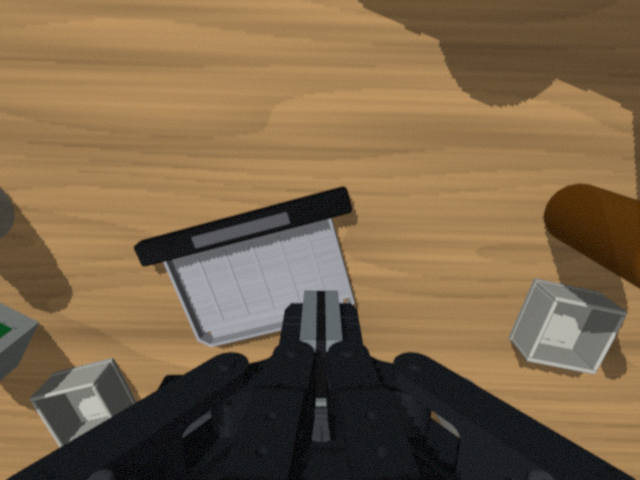

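Run:
```python
from h import *
w=manip.snapshot("wrist")
a=w["img"][170:360,120:370,::-1]; cv2.imwrite("pics/w1c.png",cv2.convertScaleAbs(cv2.resize(a,None,fx=3,fy=3,interpolation=cv2.INTER_CUBIC),alpha=1.5,beta=30))
for s in ((.5527,-.0744,.2883),):
  L=[(-.068,.113,.02),(-.068,-.113,.02),(-.042,-.113,.02),(-.042,.113,.02),(.068,-.078,.016),(.056,-.09,.016),(-.042,.09,.016),(-.042,-.09,.016)]
  print(((proj(w,place(s,L))-[120,170]+.5)*3).round().tolist())
```

```text
[[674.0, 74.0], [24.0, 243.0], [55.0, 311.0], [693.0, 149.0], [264.0, 544.0], [222.0, 525.0], [625.0, 162.0], [121.0, 290.0]]
```

View pics/w1c.png

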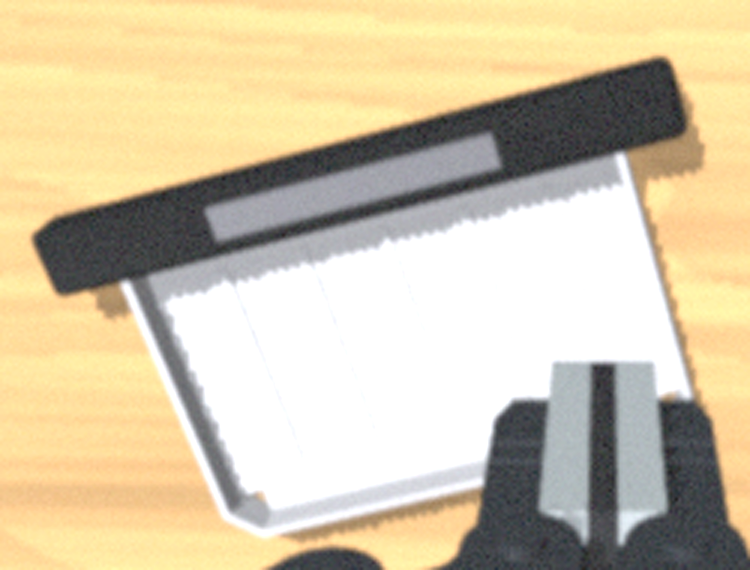

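{"method": "play_rows", "body": {
  "steps": [
    [[-0.0185, -0.06, 0, 0, 0, 0], [-0.0185, -0.06, 0, 0, 0, 0], [-0.0185, -0.06, 0, 0, 0, 0], [-0.0185, -0.06, 0, 0, 0, 0], [0, 0, 0.06, 0, 0, 0], [0, 0, 0.06, 0, 0, 0], [0, 0, 0.06, 0, 0, 0], [0, 0, 0.05, 0, 0, 0], [0, 0, 0.013, 0, 0, 0], [0, 0, 0, 0, 0, 0]]
  ]
}}

```text
t: 5.35
tcp_pos: [0.5303, -0.2411, 0.0334]
tool_rot: [-0.017, 1.0, 0.0, -0.0]
force: [0.1, -0.1, 0.6]
finger_gap: 0.002
```

Run:
```python
from h import *
w=manip.snapshot("wrist"); cv2.imwrite("pics/w2.png",w["img"][:,:,::-1])
q=manip.sense(); print(q["tcp_pos"],q["tool_rot"],q["force"])
```

```text
[ 0.53106834 -0.24200014  0.03461266] [-1.71404162e-02  9.99852612e-01 -5.60253465e-04  8.03898297e-04] [-0.3364628   0.21062844  0.94494996]
```

View pics/w2.png

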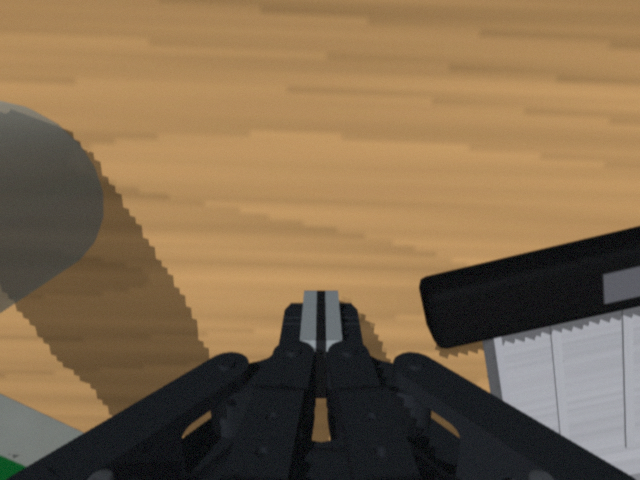

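{"method": "play_rows", "body": {
  "steps": [
    [[0, 0.012, 0, 0, 0, 0], [0, 0.01, 0, 0, 0, 0], [0, 0.005, 0, 0, 0, 0], [0, 0.005, 0, 0, 0, 0], [0, 0.004, 0, 0, 0, 0], [0, 0.004, 0, 0, 0, 0], [0, 0, 0, 0, 0, 0]]
  ]
}}

```text
t: 6.28
tcp_pos: [0.5292, -0.2028, 0.0336]
tool_rot: [-0.016, 1.0, -0.0, 0.001]
force: [-0.4, -3.3, 2.4]
finger_gap: 0.002
```

Run:
```python
from h import *
w=manip.snapshot("wrist"); 
t=manip.snapshot("top");
a=cv2.resize(t["img"][215:310,312:417,::-1],None,fx=7,fy=6,interpolation=cv2.INTER_CUBIC)
cv2.imwrite("pics/w3.png",np.hstack([cv2.resize(w["img"][:,:,::-1],(400,300)),cv2.resize(cv2.convertScaleAbs(a,alpha=1.3,beta=30),(400,300))]))
q=manip.sense(); print(q["tcp_pos"],q["tool_rot"],q["force"])
```

```text
[ 0.52917488 -0.20276426  0.03358011] [-1.63026419e-02  9.99866884e-01 -3.09665267e-04  5.85593415e-04] [ 0.94781623 -3.69900377  3.96615454]
```

View pics/w3.png

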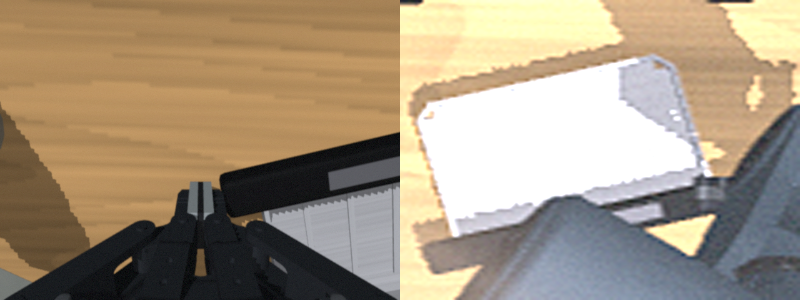

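{"method": "play_rows", "body": {
  "steps": [
    [[0, 0.004, 0, 0, 0, 0], [0, 0.004, 0, 0, 0, 0], [0, 0.003, 0, 0, 0, 0], [0, 0, 0, 0, 0, 0]]
  ]
}}

```text
t: 6.88
tcp_pos: [0.5285, -0.1916, 0.0335]
tool_rot: [-0.016, 1.0, -0.0, 0.0]
force: [-0.5, -3.1, 4.3]
finger_gap: -0.002
```

Run:
```python
from h import *
w=manip.snapshot("wrist"); 
t=manip.snapshot("top");
cv2.imwrite("pics/t4.png",cv2.convertScaleAbs(cv2.resize(t["img"][225:310,312:417,::-1],None,fx=7,fy=7,interpolation=cv2.INTER_CUBIC),alpha=1.3,beta=30))
cv2.imwrite("pics/w4.png",w["img"][:,:,::-1])
q=manip.sense(); print(q["tcp_pos"],q["tool_rot"],q["force"])
```

```text
[ 0.52854817 -0.19161143  0.03349722] [-1.64200828e-02  9.99865131e-01 -1.64755568e-04  2.71879268e-04] [ 0.30754298 -3.87427721  4.2079449 ]
```

View pics/t4.png

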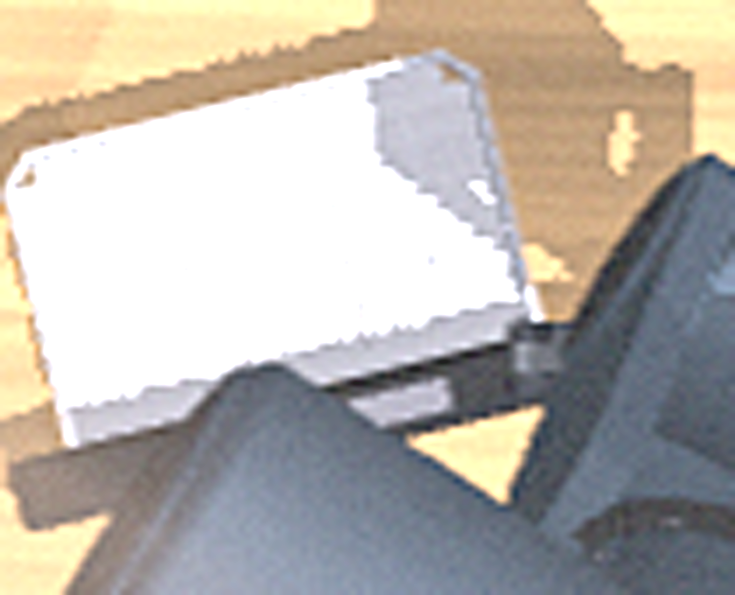

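View pics/w4.png

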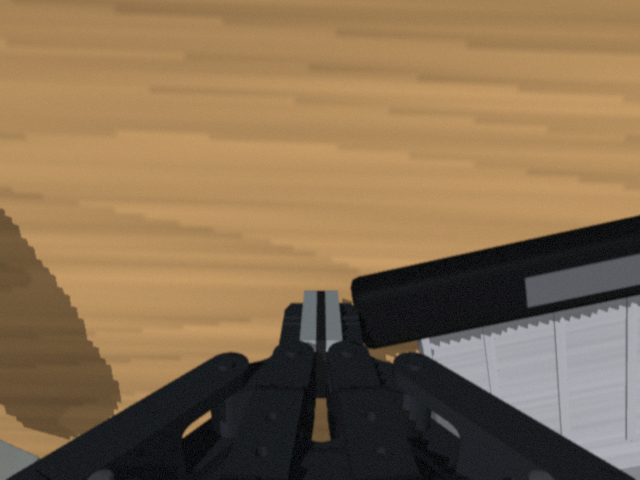

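Run:
```python
from h import *
t=cam("top")
px=np.array([(35,530),(8,188),(28,155),(440,50),(482,75),(70,447),(542,318)])/7+[312,225]-.5
L=[(-.068,.113,.02),(.056,.09,.016),(.068,.078,.016),(.068,-.078,.016),(.056,-.09,.016),(-.042,.09,.016),(-.042,-.09,.016)]
x,r=fit([(t,L,px)],[.5,0,.2]); print("tray",x.round(4)); print(r.round(2).tolist())
g=np.array([.7722,-.0557,.0324]); d=x-g; c,s=np.cos(g[2]),np.sin(g[2]); print(c*d[0]+s*d[1],-s*d[0]+c*d[1],d[2])
```

```text
tray [ 0.5552 -0.0546  0.2773]
[[-0.97, 0.59], [-0.25, 0.21], [0.27, -0.75], [0.09, -0.63], [-0.25, -0.84], [0.26, 0.26], [0.73, 1.34]]
-0.2168112173666331 0.008154132444703473 0.2449136654888297
```

{"method": "play_rows", "body": {
  "steps": [
    [[0, -0.012, 0, 0, 0, 0], [0, 0, -0.04, 0, 0, 0], [0, 0, -0.05, 0, 0, 0], [0.026, 0.0485, 0, 0, 0, 0], [0.026, 0.0485, 0, 0, 0, 0], [0.026, 0.0485, 0, 0, 0, 0], [0.026, 0.0485, 0, 0, 0, 0], [0, 0, 0, 0, 0, 0]]
  ]
}}

```text
t: 7.98
tcp_pos: [0.4128, -0.0092, 0.1226]
tool_rot: [-0.018, 1.0, 0.002, -0.005]
force: [-0.5, -0.8, -0.2]
finger_gap: 0.003
```

{"method": "play_rows", "body": {
  "steps": [
    [[0, 0, 0, 0, 0, 0], [0, 0, 0, 0, 0, 0], [0, 0, 0, 0, 0, 0], [0, 0, 0, 0, 0, 0], [0, 0, 0.04, 0, 0, 0], [0, 0, 0.04, 0, 0, 0], [0, 0, 0, 0, 0, 0]]
  ],
  "fingers": 1
}}

```text
t: 8.85
tcp_pos: [0.4169, -0.0128, 0.0412]
tool_rot: [-0.016, 1.0, 0.001, -0.003]
force: [-0.0, 0.6, 0.1]
finger_gap: 1.0
```

Run:
```python
from h import *
w=manip.snapshot("wrist"); s=manip.snapshot("scene")
cv2.imwrite("pics/s5.png",cv2.convertScaleAbs(cv2.resize(s["img"][90:270,250:490,::-1],None,fx=3.3,fy=3.3,interpolation=cv2.INTER_CUBIC),alpha=1.3,beta=30))
cv2.imwrite("pics/w5.png",w["img"][:,:,::-1])
q=manip.sense(); print(q["tcp_pos"],q["tool_rot"],q["force"])
```

```text
[ 0.41831094 -0.01303465  0.04358797] [-1.63328800e-02  9.99866542e-01  1.12171299e-04 -3.51464793e-04] [-0.90337543 -0.12171875  0.74635412]
```

View pics/s5.png

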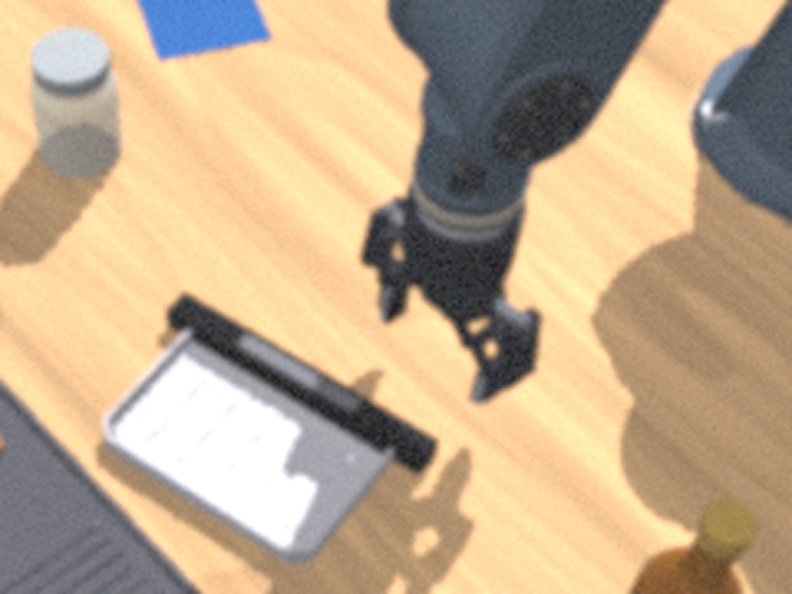

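View pics/w5.png

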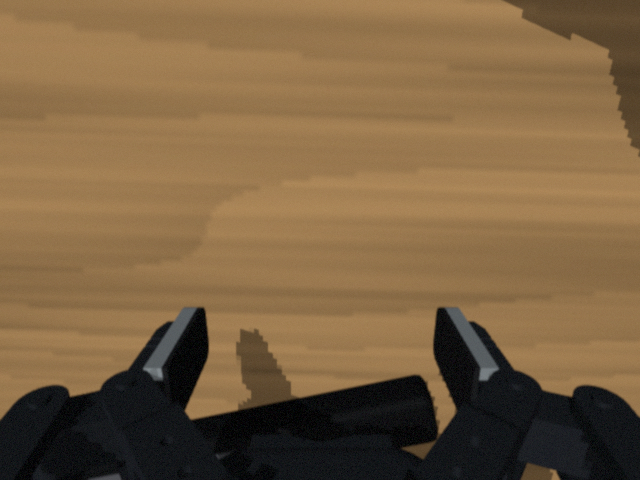

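{"method": "play_rows", "body": {
  "steps": [
    [[0, -0.018, 0, 0, 0, 0], [0, 0, 0.01, 0, 0, 0], [0, 0, 0.005, 0, 0, 0], [0, 0, 0.004, 0, 0, 0], [0, 0, 0, 0, 0, 0]]
  ]
}}

```text
t: 9.57
tcp_pos: [0.4187, -0.0305, 0.0241]
tool_rot: [-0.017, 1.0, 0.0, -0.0]
force: [0.1, 0.0, 0.6]
finger_gap: 1.005
```

Run:
```python
from h import *
w=manip.snapshot("wrist"); s=manip.snapshot("scene")
cv2.imwrite("pics/s6.png",cv2.convertScaleAbs(cv2.resize(s["img"][130:240,300:440,::-1],None,fx=5,fy=5,interpolation=cv2.INTER_CUBIC),alpha=1.6,beta=30))
cv2.imwrite("pics/w6.png",w["img"][:,:,::-1])
q=manip.sense(); print(q["tcp_pos"],q["tool_rot"],q["force"])
```

```text
[ 0.41880574 -0.03063485  0.02425536] [-1.66624383e-02  9.99861150e-01  7.01221319e-05 -1.97093871e-04] [ 0.4656836  -0.79332766  0.36888556]
```

View pics/s6.png

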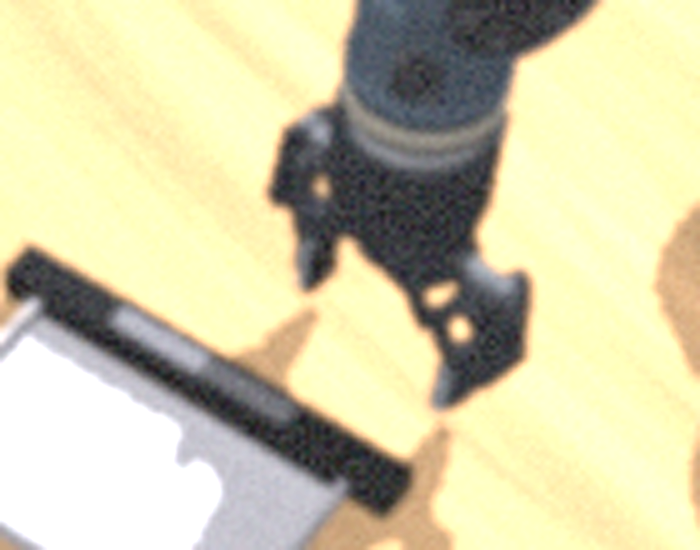

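View pics/w6.png

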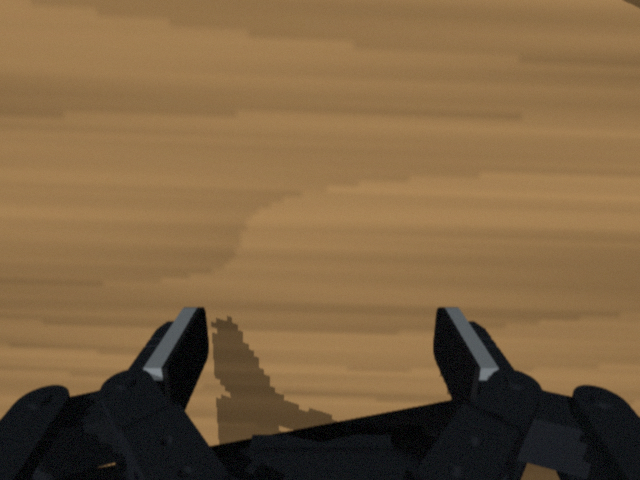

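{"method": "play_rows", "body": {
  "steps": [
    [[-0.012, 0, 0.003, 0, 0, 0], [-0.01, 0, 0, 0, 0, 0], [-0.006, 0, 0, 0, 0, 0], [-0.004, 0, 0, 0, 0, 0], [-0.004, 0, 0, 0, 0, 0], [-0.004, 0, 0, 0, 0, 0], [-0.004, 0, 0, 0, 0, 0], [-0.004, 0, 0, 0, 0, 0], [0, 0, 0, 0, 0, 0]]
  ]
}}

```text
t: 10.8
tcp_pos: [0.4679, -0.0296, 0.0213]
tool_rot: [-0.016, 1.0, -0.0, 0.001]
force: [-1.2, 0.4, 0.4]
finger_gap: 0.999
```

```bash
cat > look.py <<'E'
from h import *
import sys
n=sys.argv[1]
w=manip.snapshot("wrist"); t=manip.snapshot("top"); s=manip.snapshot("scene")
cv2.imwrite(f"pics/w{n}.png",w["img"][:,:,::-1])
cv2.imwrite(f"pics/t{n}.png",cv2.convertScaleAbs(cv2.resize(t["img"][205:305,300:430,::-1],None,fx=6,fy=6,interpolation=cv2.INTER_CUBIC),alpha=1.3,beta=30))
cv2.imwrite(f"pics/s{n}.png",cv2.convertScaleAbs(cv2.resize(s["img"][150:300,200:400,::-1],None,fx=4,fy=4,interpolation=cv2.INTER_CUBIC),alpha=1.4,beta=30))
q=manip.sense(); print(q["t"],q["tcp_pos"],q["tool_rot"],q["force"])
E
python3 look.py 7
```

```text
10.95 [ 0.46778482 -0.02966814  0.02139257] [-1.62378512e-02  9.99867664e-01 -2.96448779e-04  9.47982666e-04] [0.1862403  0.49389922 0.22002897]
```

View pics/t7.png

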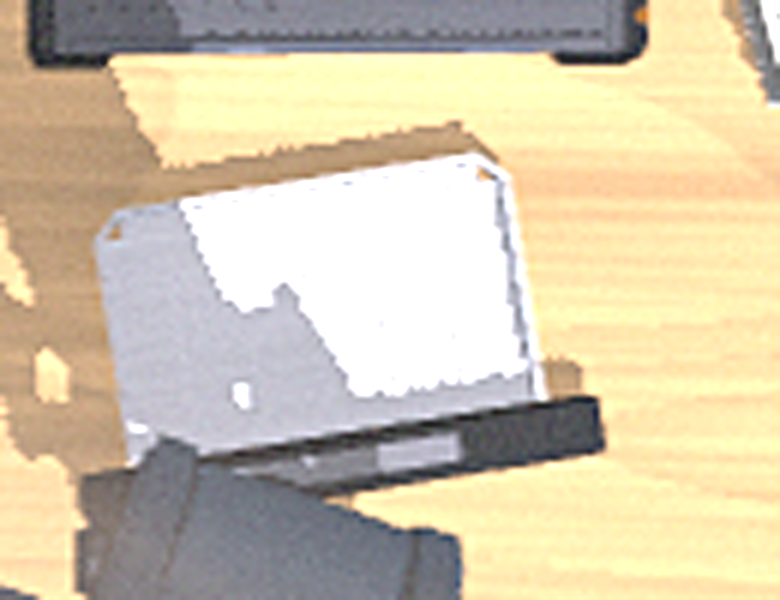

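View pics/s7.png

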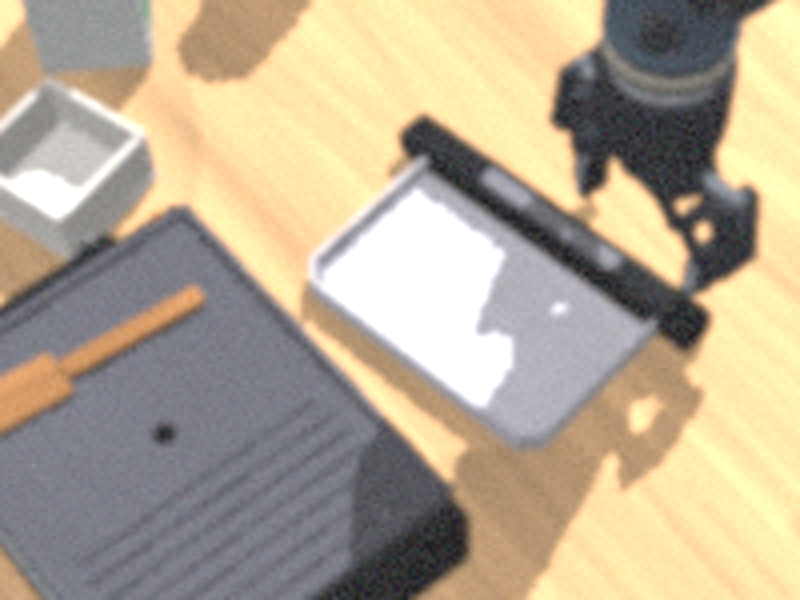

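```bash
cat >> h.py <<'E'
ALL=dict(a=(-.068,.113,.02),b=(-.068,-.113,.02),c=(-.042,-.113,.02),d=(-.042,.113,.02),e=(.056,.09,.016),f=(.068,.078,.016),g=(.068,-.078,.016),h=(.056,-.09,.016),i=(-.042,.09,.016),j=(-.042,-.09,.016))
G=np.array([.7722,-.0557,.0324])
def rel(x,g=G):
    d=x-g; c,s=np.cos(g[2]),np.sin(g[2]); return np.array([c*d[0]+s*d[1],-s*d[0]+c*d[1],d[2]])
def tfit(scale,off,**kw):
    px=np.array(list(kw.values()))/scale+off-.5
    x,r=fit([(cam("top"),[ALL[k] for k in kw],px)],[.55,-.06,.1]); print("world",x.round(4),"grill",rel(x).round(4),"res",r.round(1).tolist())
E
python3 -c "
from h import *
tfit(6,[300,205],e=(97,242),f=(115,212),g=(470,155),h=(508,180),j=(542,400),b=(605,452),c=(598,398),i=(128,465))"
```

```text
world [ 0.5634 -0.0573  0.1832] grill [-0.2088  0.0052  0.1508] res [[-0.8, -0.0], [0.1, -0.4], [0.8, -0.2], [-0.3, -0.4], [0.1, 0.5], [0.3, 0.5], [-0.2, -0.5], [-0.1, 0.5]]
```

{"method": "play_rows", "body": {
  "steps": [
    [[-0.004, 0, 0, 0, 0, 0], [-0.004, 0, 0, 0, 0, 0], [-0.004, 0, 0, 0, 0, 0], [-0.004, 0, 0, 0, 0, 0], [-0.004, 0, 0, 0, 0, 0], [-0.003, 0, 0, 0, 0, 0], [0, 0, 0, 0, 0, 0]]
  ]
}}

```text
t: 11.82
tcp_pos: [0.4909, -0.0288, 0.0214]
tool_rot: [-0.016, 1.0, -0.0, 0.001]
force: [-0.4, 0.9, 0.8]
finger_gap: 0.999
```

```bash
python3 look.py 8
```

```text
11.975 [ 0.49084282 -0.02897613  0.02141306] [-1.62212289e-02  9.99867848e-01 -3.16731007e-04  1.02892405e-03] [-0.38203026  0.33986167  0.79240378]
```

View pics/t8.png

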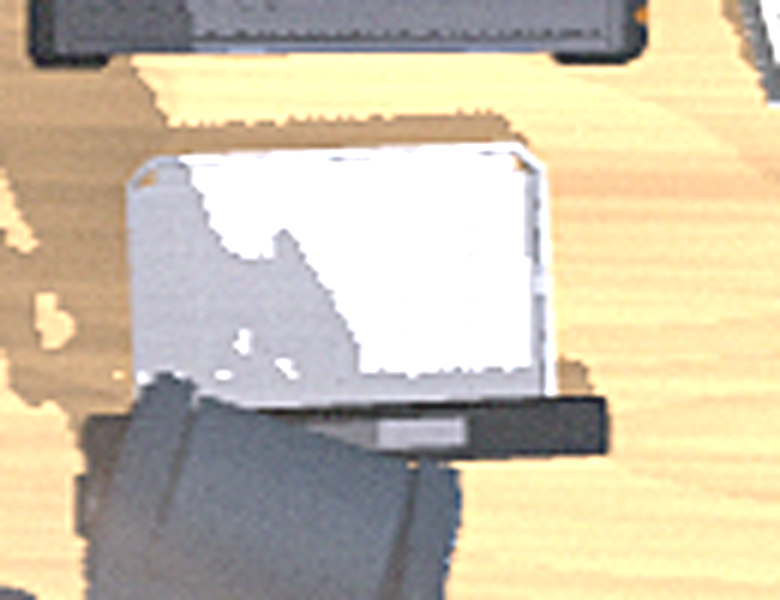

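View pics/s8.png

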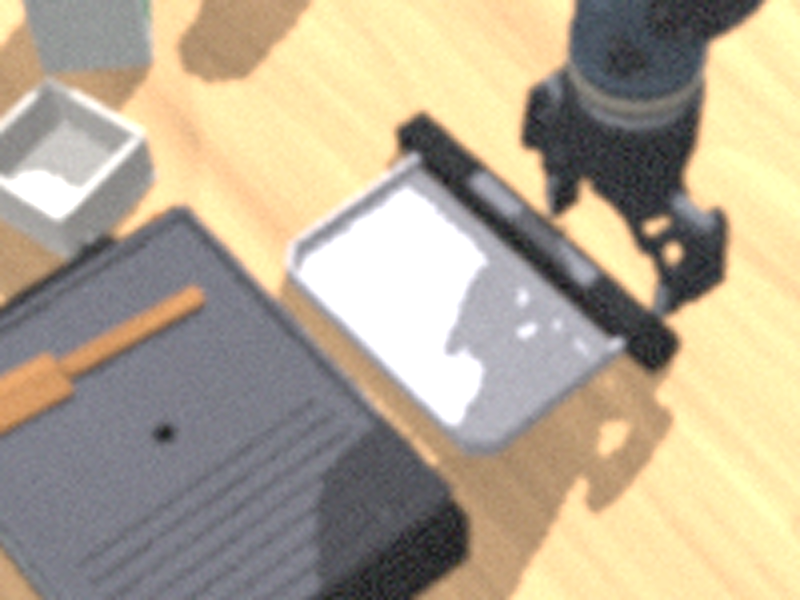

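```bash
python3 -c "
from h import *
tfit(6,[300,205],e=(128,186),f=(152,158),g=(518,145),h=(546,168),j=(550,397),b=(607,455),c=(606,397))
t=cam('top')
# grill refit from front housings, same image
px=np.array([(33,63),(646,60),(108,63),(555,60)])/6+[300,205]-.5
for z in (.05,.066):
  L=[(-.095,.131,z),(-.095,-.131,z),(-.095,.095,z),(-.095,-.095,z)]
  x,r=fit([(t,L,px)],G); print(x.round(4),r.round(1).tolist())
"
```

```text
world [ 0.5769 -0.0653  0.0625] grill [-0.1956 -0.0032  0.0301] res [[-0.5, -0.3], [0.0, -0.4], [-0.5, -0.3], [-0.3, 0.4], [0.5, 0.2], [0.5, 0.4], [0.3, -0.1]]
[ 0.7744 -0.0555  0.0347] [[-1.7, 0.0], [0.0, -0.0], [0.1, -0.0], [1.0, 0.0]]
[ 0.7729 -0.0545  0.0347] [[-2.3, 0.0], [0.5, -0.0], [-0.4, -0.0], [1.3, 0.0]]
```

{"method": "play_rows", "body": {
  "steps": [
    [[0.015, 0, 0, 0, 0, 0], [0, -0.02, 0, 0, 0, 0], [0, -0.019, 0, 0, 0, 0], [0, 0, 0, 0, -5, 0], [0, 0, 0, 0, -5, 0], [0, 0, 0, 0, -5, 0], [0, 0, 0, 0, 0, 0], [0, 0, 0, 0, 0, 0]]
  ]
}}

```text
t: 12.98
tcp_pos: [0.4827, -0.0646, 0.0249]
tool_rot: [-0.017, 0.995, 0.007, 0.102]
force: [-0.6, 0.6, -0.2]
finger_gap: 1.0
```

```bash
python3 look.py 9
```

```text
13.125 [ 0.48249035 -0.06423309  0.0248837 ] [-0.01745547  0.99455849  0.00753574  0.1024301 ] [-0.68812256 -0.1350425   0.12989757]
```

View pics/w9.png

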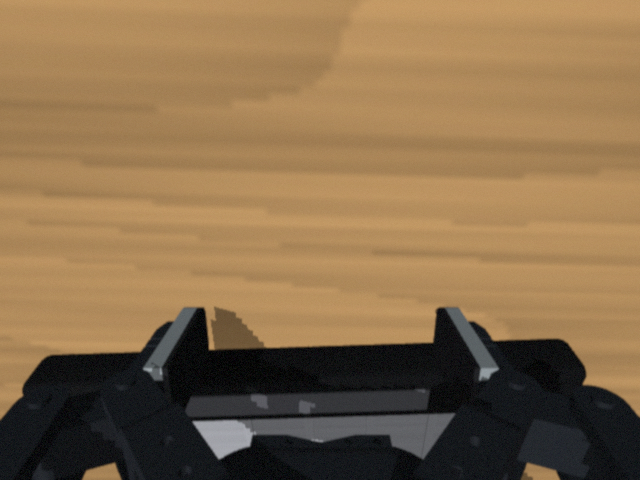

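View pics/s9.png

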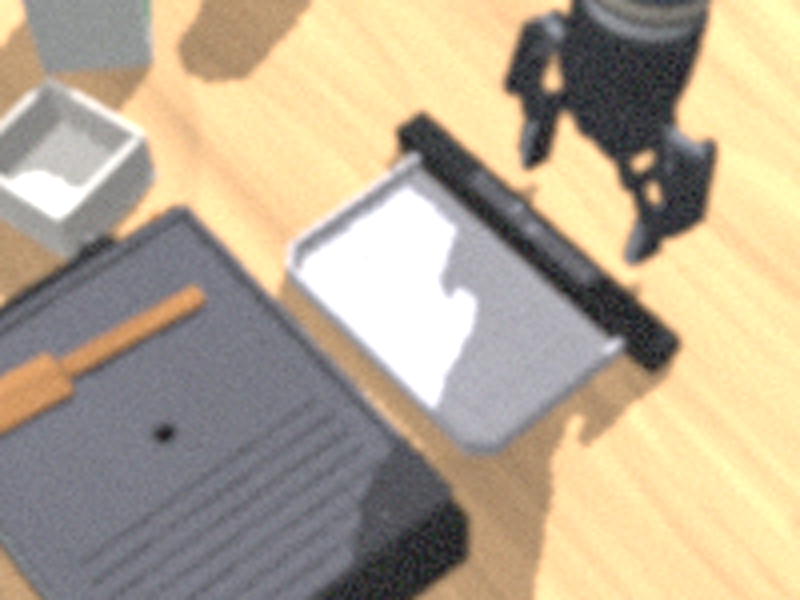

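{"method": "play_rows", "body": {
  "steps": [
    [[-0.004, 0, 0.001, 0, 0, 0], [-0.004, 0, 0.001, 0, 0, 0], [0, 0, 0, 0, -3.3, 0], [0, -0.002, 0.004, 0, 0, 0], [0, 0, 0, 0, 0, 0]]
  ]
}}

```text
t: 13.75
tcp_pos: [0.4978, -0.064, 0.0285]
tool_rot: [-0.017, 0.992, 0.008, 0.124]
force: [-4.0, 2.6, 18.9]
finger_gap: 1.001
```

```bash
python3 -c "
from station import manip
q=manip.sense(); print(q['t'],q['tcp_pos'],q['tool_rot'],q['force'],q['q'])"
```

```text
13.75 [ 0.49779397 -0.06400171  0.02849644] [-0.01680972  0.99215237  0.00817174  0.12362978] [-4.04816478  2.56298029 18.88533682] [-0.41682805  0.7622175   2.05567459  0.8491023   0.15762334 -2.85141275]
```

{"method": "play_rows", "body": {
  "steps": [
    [[0.004, 0, -0.008, 0, 0, 0], [0.012, 0, 0, 0, 0, 0], [0, 0, 0, 0, 5, 0], [0, 0, 0, 0, 5, 0], [0, 0, 0, 0, 4.2, 0], [0, 0, 0, 0, 0, 0]]
  ],
  "fingers": 0.5
}}

```text
t: 14.5
tcp_pos: [0.4884, -0.06, 0.0338]
tool_rot: [-0.021, 0.999, 0.015, 0.036]
force: [0.3, 1.0, 0.0]
finger_gap: 0.498
```

```bash
python3 look.py 10; python3 -c "
from station import manip
q=manip.sense(); print(q['q'])"
```

```text
14.65 [ 0.48616168 -0.05924064  0.03368756] [-0.01946725  0.99909881  0.01588077  0.03421094] [-0.06621177 -0.69220337 -0.57400251]
[-0.38186516  0.74154995  1.96320312  0.14762977  0.39002906 -2.12689416]
```

View pics/t10.png

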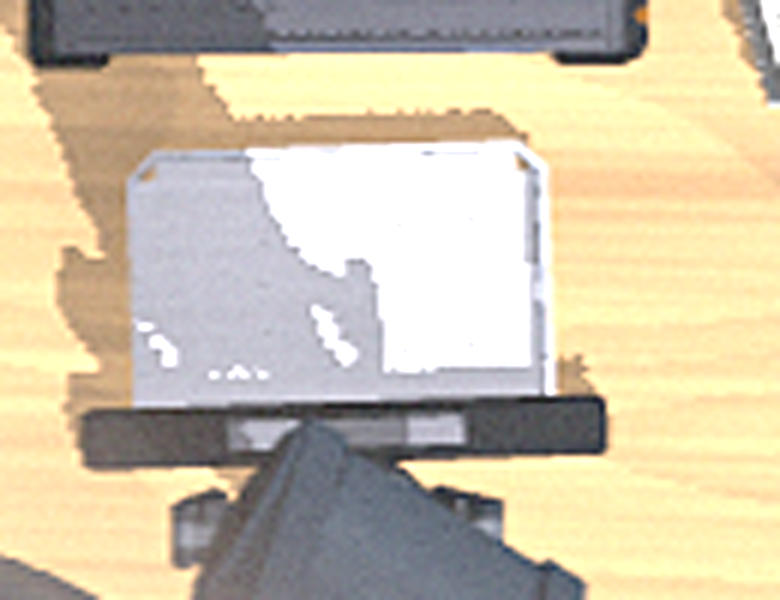

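View pics/s10.png

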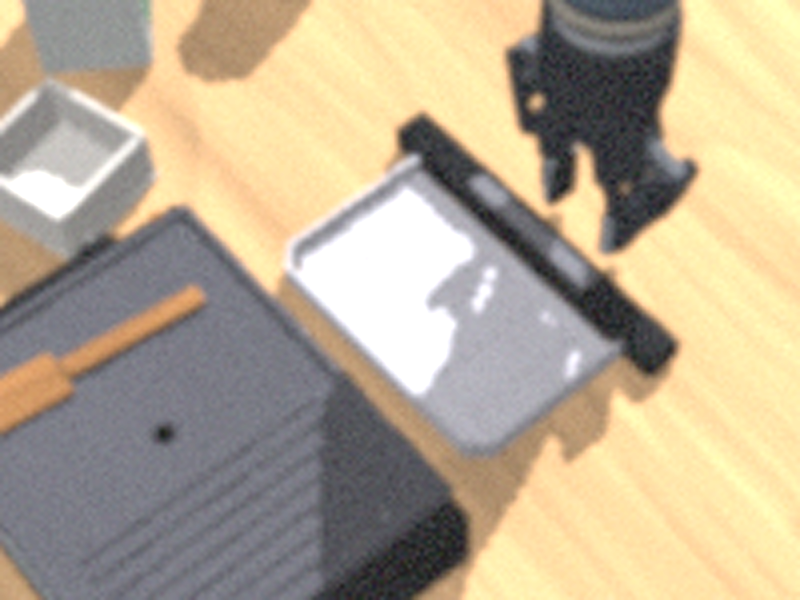

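```bash
python3 - <<'E'
from h import *
from scipy.spatial.transform import Rotation as R
q=manip.sense(); c=R.from_quat(q["tool_rot"])
tgt=R.from_euler("z",.0335)*R.from_quat([0,1,0,0])*R.from_euler("y",-4,degrees=True)
print((c.inv()*tgt).as_rotvec(degrees=True)); 
print("front mid", place((.5769,-.0653,.0625),[(-.068,0,0)]))
E
python3 -c "
from h import *
tfit(6,[300,205],e=(128,186),f=(152,158),g=(518,145),h=(547,168),j=(550,397),b=(605,453),c=(606,397),a=(82,466),d=(82,412),i=(133,407))"
```

```text
[ 1.76380715 -0.04852044  0.25149031]
front mid [[ 0.50903277 -0.06954723  0.        ]]
world [ 0.5778 -0.0655  0.0566] grill [-0.1947 -0.0035  0.0242] res [[-0.3, -0.8], [0.3, -1.0], [-0.3, -0.5], [-0.3, 0.2], [0.5, 0.1], [0.8, 0.7], [0.3, -0.1], [-0.3, 1.1], [-0.5, -0.1], [-0.0, 0.4]]
```

{"method": "play_rows", "body": {
  "steps": [
    [[0, 0, 0, 1.76, 0, 0.25], [0, -0.008, 0, 0, 0, 0], [0, 0, 0.003, 0, 0, 0], [0, 0, 0, 0, 0, 0]]
  ]
}}

```text
t: 15.15
tcp_pos: [0.4873, -0.0679, 0.0308]
tool_rot: [-0.016, 0.999, 0.0, 0.035]
force: [0.3, -0.8, -0.1]
finger_gap: 0.5
```

```bash
python3 -c "
from station import manip
q=manip.sense(); print(q['t'],q['tcp_pos'],q['tool_rot'],q['force'],q['q'])"
```

```text
15.15 [ 0.48731945 -0.06785846  0.03082571] [-1.60802526e-02  9.99267946e-01  4.57574806e-04  3.47100571e-02] [ 0.2624333  -0.80258244 -0.0852056 ] [-0.38165722  0.74770838  1.96176197  0.07683233  0.36944058 -2.05541872]
```

{"method": "play_rows", "body": {
  "steps": [
    [[-0.005, 0, 0.0003, 0, 0, 0], [-0.005, 0, 0.0003, 0, 0, 0], [-0.004, 0, 0.0003, 0, 0, 0], [-0.004, 0, 0.0003, 0, 0, 0], [-0.004, 0.0005, 0.0003, 0, 0, 0], [-0.004, 0.0005, 0.0003, 0, 0, 0], [-0.004, 0.0005, 0.0003, 0, 0, 0], [-0.004, 0.0005, 0.0003, 0, 0, 0], [-0.004, 0.0005, 0.0003, 0, 0, 0], [0, 0, 0, 0, 0, 0]]
  ]
}}

```text
t: 16.4
tcp_pos: [0.5266, -0.0639, 0.0312]
tool_rot: [-0.017, 0.999, -0.0, 0.036]
force: [-0.5, 0.6, 0.0]
finger_gap: 0.501
```

```bash
python3 look.py 11
```

```text
16.55 [ 0.52654081 -0.06405939  0.03134702] [-1.64687256e-02  9.99213350e-01 -1.99518553e-04  3.60752256e-02] [ 0.03142672 -0.84299082  0.84957837]
```

View pics/t11.png

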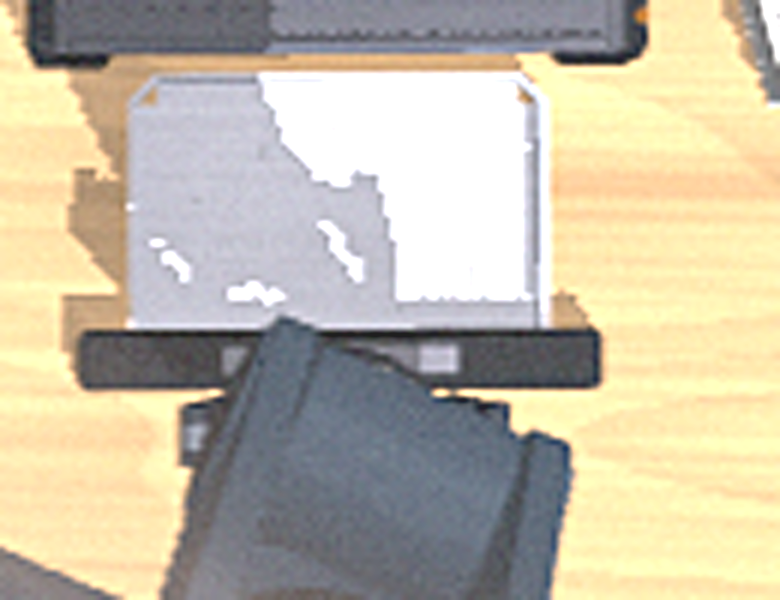

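View pics/s11.png

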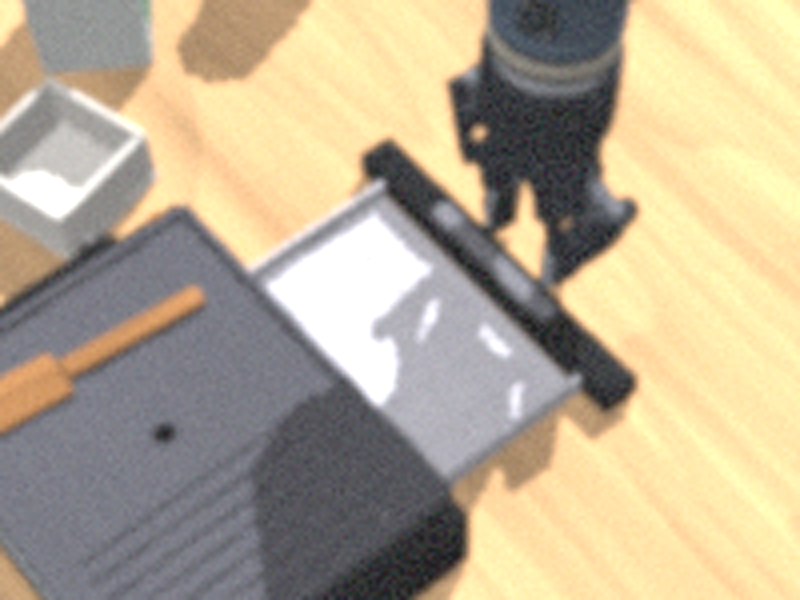

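```bash
python3 -c "
from h import *
tfit(6,[300,205],e=(130,102),f=(152,75),g=(522,73),h=(549,100),j=(550,328),b=(600,386),c=(601,330),a=(80,387),d=(80,331),i=(130,328))"
```

```text
world [ 0.6098 -0.0644  0.0313] grill [-0.1626 -0.0034 -0.0011] res [[-0.1, -0.2], [0.9, -0.3], [-0.4, -0.1], [-0.2, 0.0], [-0.0, 0.0], [0.8, 0.4], [0.6, -0.4], [-0.7, 0.6], [-0.7, -0.3], [-0.0, 0.2]]
```

{"method": "play_rows", "body": {
  "steps": [
    [[-0.004, 0.0008, 0.0003, 0, 0, 0], [-0.004, 0.0008, 0.0003, 0, 0, 0], [-0.004, 0.0008, 0.0003, 0, 0, 0], [-0.004, 0.0008, 0.0003, 0, 0, 0], [-0.004, 0.0008, 0.0003, 0, 0, 0], [-0.004, 0, 0.0003, 0, 0, 0], [0, 0, 0, 0, 0, 0]]
  ]
}}

```text
t: 17.42
tcp_pos: [0.5505, -0.0589, 0.0309]
tool_rot: [-0.017, 0.999, 0.0, 0.036]
force: [-2.0, 1.3, 0.9]
finger_gap: 0.503
```

```bash
python3 look.py 12
```

```text
17.575 [ 0.55042858 -0.05904177  0.03092624] [-1.64760962e-02  9.99218652e-01 -1.29317488e-05  3.59252375e-02] [-0.91644055  0.32985686  0.57427272]
```

View pics/t12.png

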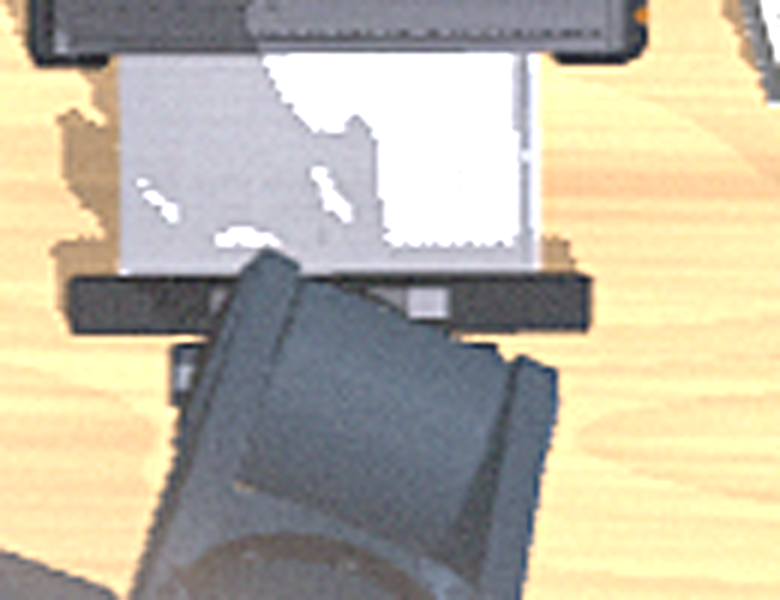

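View pics/s12.png

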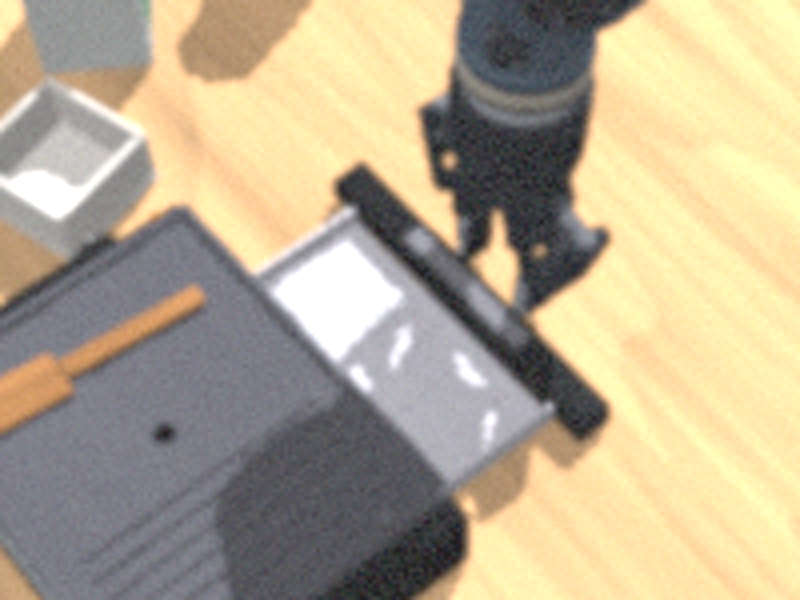

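{"method": "play_rows", "body": {
  "steps": [
    [[-0.005, 0, 0.0003, 0, 0, 0], [-0.005, 0, 0.0004, 0, 0, 0], [-0.005, 0, 0.0004, 0, 0, 0], [-0.005, 0, 0.0004, 0, 0, 0], [-0.005, 0, 0.0004, 0, 0, 0], [-0.005, 0, 0.0004, 0, 0, 0], [-0.005, 0, 0.0003, 0, 0, 0], [-0.005, 0, 0.0003, 0, 0, 0], [0, 0, 0, 0, 0, 0]]
  ]
}}

```text
t: 18.7
tcp_pos: [0.5913, -0.0579, 0.0309]
tool_rot: [-0.016, 0.999, -0.0, 0.037]
force: [-0.6, 1.5, 0.0]
finger_gap: 0.503
```

```bash
python3 look.py 13
```

```text
18.85 [ 0.59104307 -0.05801562  0.03105675] [-1.64166404e-02  9.99196304e-01 -2.55669226e-04  3.65673932e-02] [ 0.1652855  -0.01973504  0.22806347]
```

View pics/t13.png

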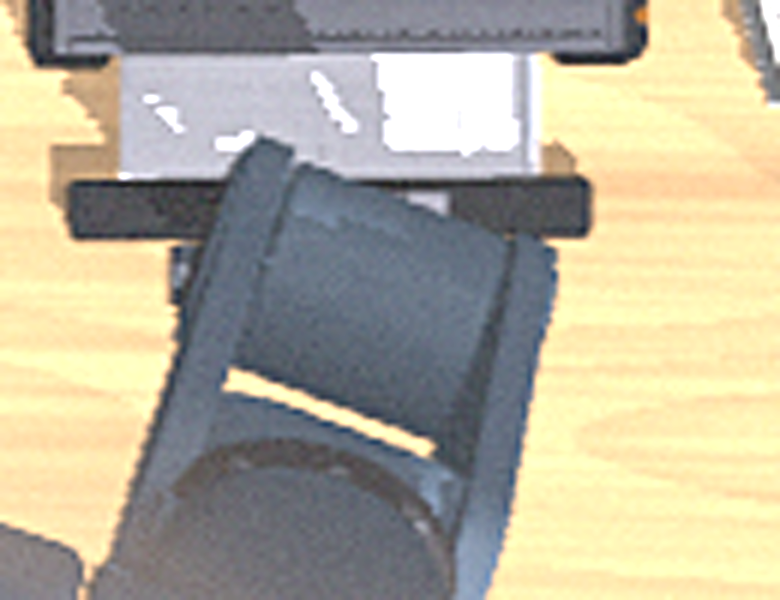

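View pics/s13.png

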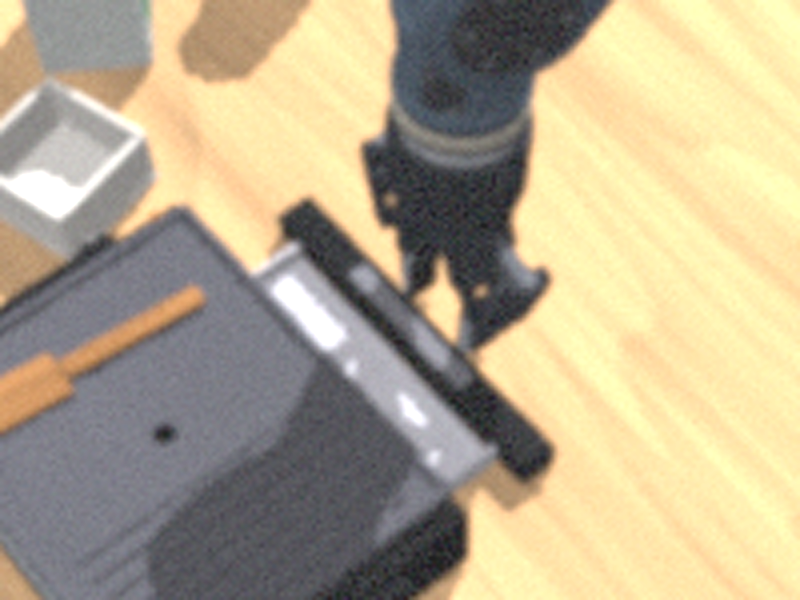

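{"method": "play_rows", "body": {
  "steps": [
    [[-0.005, 0, 0.0003, 0, 0, 0], [-0.005, 0, 0.0004, 0, 0, 0], [-0.005, 0, 0.0004, 0, 0, 0], [-0.005, 0, 0.0004, 0, 0, 0], [-0.005, 0, 0.0004, 0, 0, 0], [-0.004, 0, 0.0003, 0, 0, 0], [-0.003, 0, 0.0003, 0, 0, 0], [-0.002, 0, 0.0002, 0, 0, 0], [-0.001, 0, 0, 0, 0, 0], [0, 0, 0, 0, 0, 0]]
  ]
}}

```text
t: 20.1
tcp_pos: [0.6249, -0.0565, 0.0305]
tool_rot: [-0.016, 0.999, 0.0, 0.035]
force: [-3.5, 0.4, 2.1]
finger_gap: 0.499
```

```bash
python3 look.py 14
```

```text
20.25 [ 0.62493579 -0.05652225  0.03054065] [-1.64494169e-02  9.99242368e-01  1.69779502e-04  3.52714941e-02] [-3.23546736 -0.49565855  2.30849807]
```

View pics/t14.png

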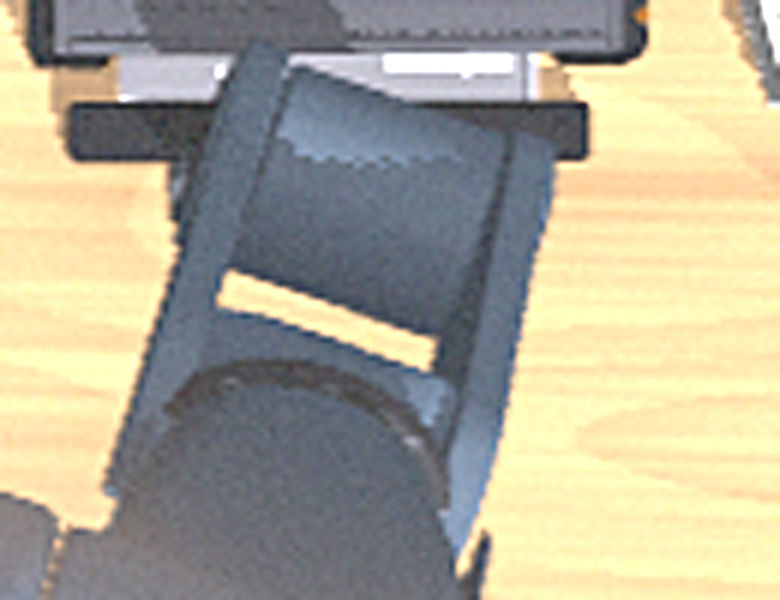

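View pics/s14.png

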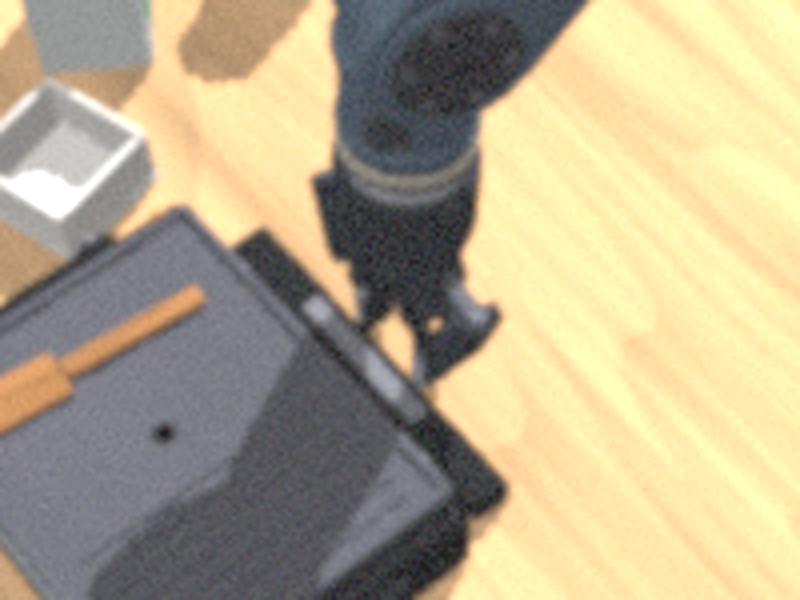

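{"method": "play_rows", "body": {
  "steps": [
    [[-0.0015, 0, 0.0001, 0, 0, 0], [-0.0015, 0, 0.0001, 0, 0, 0], [-0.0015, 0, 0.0001, 0, 0, 0], [-0.0015, 0, 0.0001, 0, 0, 0], [-0.001, 0, 0.0001, 0, 0, 0], [0, 0, 0, 0, 0, 0]]
  ]
}}

```text
t: 21.0
tcp_pos: [0.632, -0.0563, 0.0306]
tool_rot: [-0.016, 0.999, 0.0, 0.035]
force: [-2.4, -0.7, 1.1]
finger_gap: 0.504
```

{"method": "play_rows", "body": {
  "steps": [
    [[-0.001, 0, 0.0001, 0, 0, 0], [-0.001, 0, 0.0001, 0, 0, 0], [0, 0, 0, 0, 0, 0]]
  ]
}}

```text
t: 21.38
tcp_pos: [0.6339, -0.0562, 0.0306]
tool_rot: [-0.016, 0.999, 0.0, 0.035]
force: [-2.9, -0.8, 1.8]
finger_gap: 0.499
```

```bash
python3 look.py 15
```

```text
21.525 [ 0.6338713  -0.05623143  0.03055869] [-1.64458977e-02  9.99246134e-01  1.74402583e-04  3.51662506e-02] [-2.23076876  0.90584704  1.91697131]
```

View pics/t15.png

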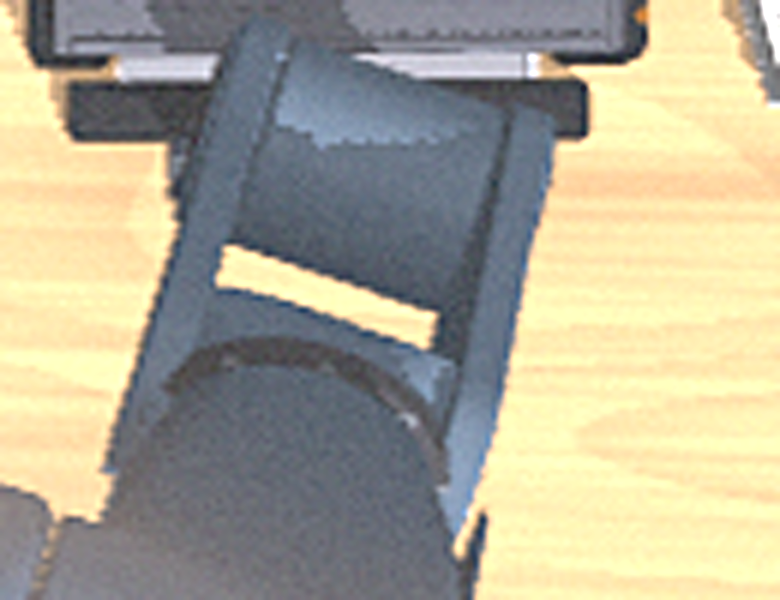

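View pics/s15.png

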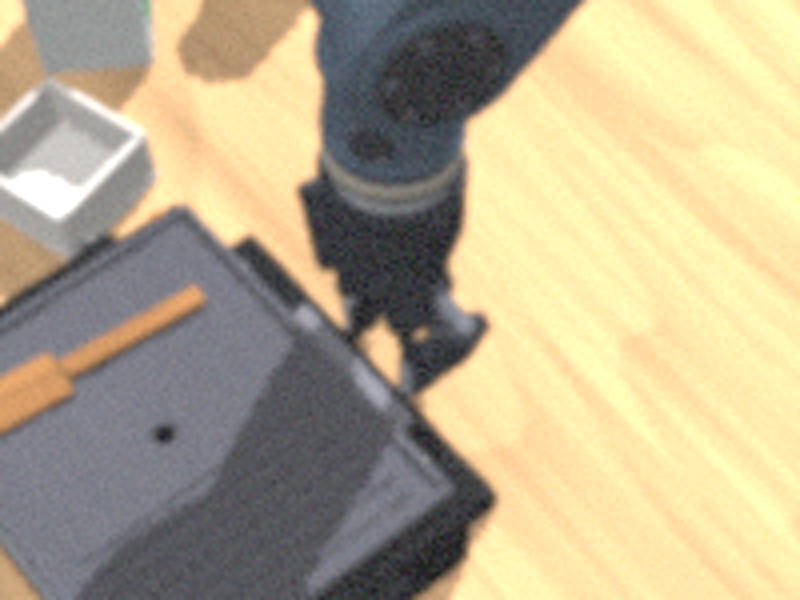

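{"method": "play_rows", "body": {
  "steps": [
    [[-0.001, 0, 0.0001, 0, 0, 0], [-0.001, 0, 0.0001, 0, 0, 0], [0, 0, 0, 0, 0, 0]]
  ]
}}

```text
t: 21.9
tcp_pos: [0.6358, -0.0562, 0.0305]
tool_rot: [-0.016, 0.999, 0.0, 0.035]
force: [-3.4, -0.7, 2.4]
finger_gap: 0.503
```

{"method": "play_rows", "body": {
  "steps": [
    [[-0.001, 0, 0.0001, 0, 0, 0], [0, 0, 0, 0, 0, 0]]
  ]
}}

```text
t: 22.15
tcp_pos: [0.6368, -0.0561, 0.0305]
tool_rot: [-0.016, 0.999, 0.0, 0.035]
force: [-5.3, -0.3, 3.0]
finger_gap: 0.501
```

{"method": "play_rows", "body": {
  "steps": [
    [[-0.001, 0, 0.0001, 0, 0, 0], [0, 0, 0, 0, 0, 0]]
  ]
}}

```text
t: 22.4
tcp_pos: [0.6378, -0.0561, 0.0305]
tool_rot: [-0.016, 0.999, 0.0, 0.035]
force: [-4.6, -0.1, 4.2]
finger_gap: 0.498
```

{"method": "play_rows", "body": {
  "steps": [
    [[-0.001, 0, 0.0001, 0, 0, 0], [0, 0, 0, 0, 0, 0]]
  ]
}}

```text
t: 22.65
tcp_pos: [0.6389, -0.056, 0.0304]
tool_rot: [-0.016, 0.999, 0.0, 0.035]
force: [-4.5, 0.5, 3.5]
finger_gap: 0.5
```

{"method": "play_rows", "body": {
  "steps": [
    [[-0.001, 0, 0.0001, 0, 0, 0], [0, 0, 0, 0, 0, 0]]
  ]
}}

```text
t: 22.9
tcp_pos: [0.6396, -0.056, 0.0304]
tool_rot: [-0.017, 0.999, 0.0, 0.035]
force: [-5.2, -0.0, 3.9]
finger_gap: 0.495
```

```bash
python3 look.py 16
```

```text
23.05 [ 0.6396346  -0.05603966  0.03034525] [-1.64673117e-02  9.99255739e-01  2.17673794e-04  3.48819108e-02] [-4.27076575 -0.79258883  3.22691738]
```

View pics/t16.png

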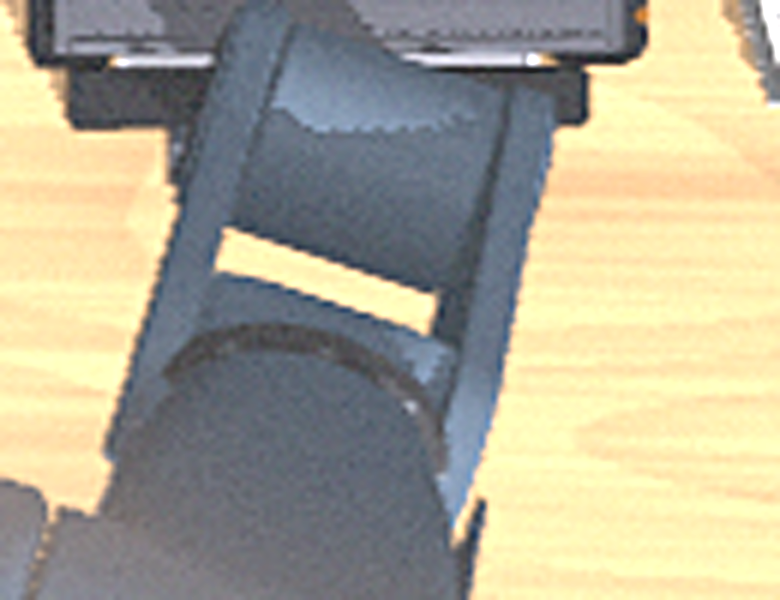

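View pics/s16.png

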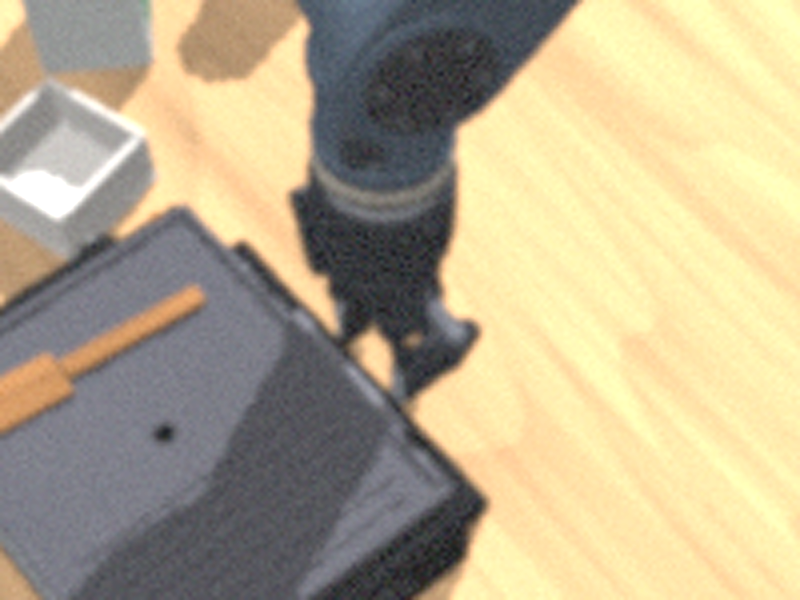

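{"method": "play_rows", "body": {
  "steps": [
    [[-0.001, 0, 0.0001, 0, 0, 0], [0, 0, 0, 0, 0, 0]]
  ]
}}

```text
t: 23.3
tcp_pos: [0.6399, -0.056, 0.0303]
tool_rot: [-0.017, 0.999, 0.0, 0.034]
force: [-6.5, 0.2, 4.4]
finger_gap: 0.502
```

{"method": "play_rows", "body": {
  "steps": [
    [[-0.001, 0, 0.0001, 0, 0, 0], [0, 0, 0, 0, 0, 0]]
  ]
}}

```text
t: 23.55
tcp_pos: [0.64, -0.0559, 0.0302]
tool_rot: [-0.017, 0.999, 0.0, 0.033]
force: [-8.3, -1.2, 6.5]
finger_gap: 0.499
```

{"method": "play_rows", "body": {
  "steps": [
    [[0.004, 0, 0, 0, 0, 0], [0.02, 0, -0.001, 0, 0, 0], [0.05, 0, -0.01, 0, 0, 0], [0.05, 0, -0.04, 0, 0, 0], [0, 0, -0.06, 0, 0, 0], [0, 0.06, -0.01, 0, 0, 0], [0, 0.06, 0, 0, 0, 0], [0, 0.06, 0, 0, 0, 0], [0, 0.06, 0, 0, 0, 0], [0, 0, 0, 0, 0, 0]]
  ]
}}

```text
t: 24.8
tcp_pos: [0.5047, 0.1842, 0.1419]
tool_rot: [-0.02, 0.999, 0.001, 0.038]
force: [-0.1, 0.1, 0.0]
finger_gap: 0.503
```

```bash
python3 look.py 17
```

```text
24.95 [0.5043833  0.17959104 0.14150297] [-1.64344328e-02  9.99200243e-01  4.09622237e-04  3.64501821e-02] [ 0.47462364 -0.00792165 -0.02011468]
```

View pics/t17.png

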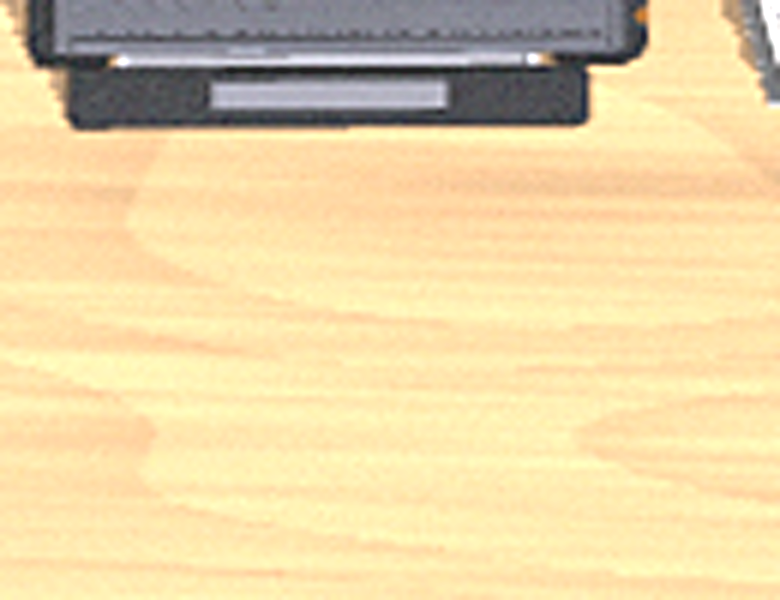

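View pics/s17.png

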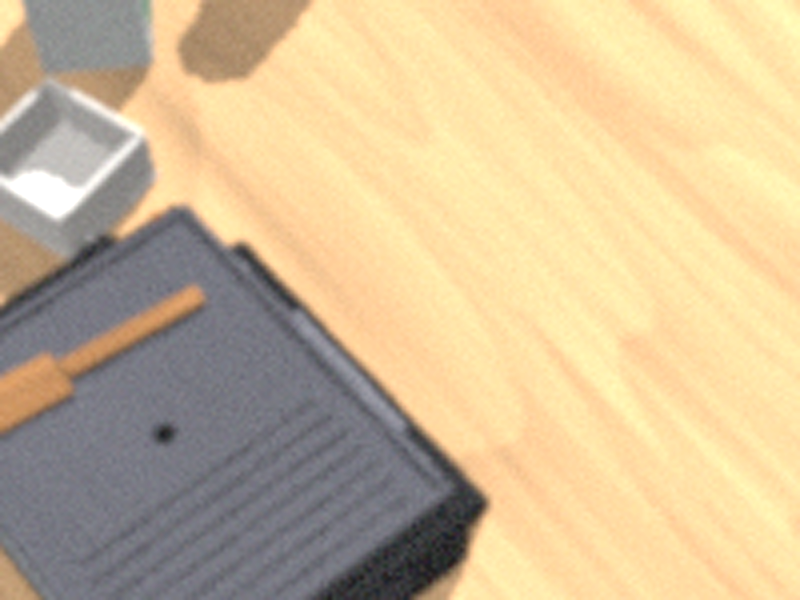

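View pics/w17.png

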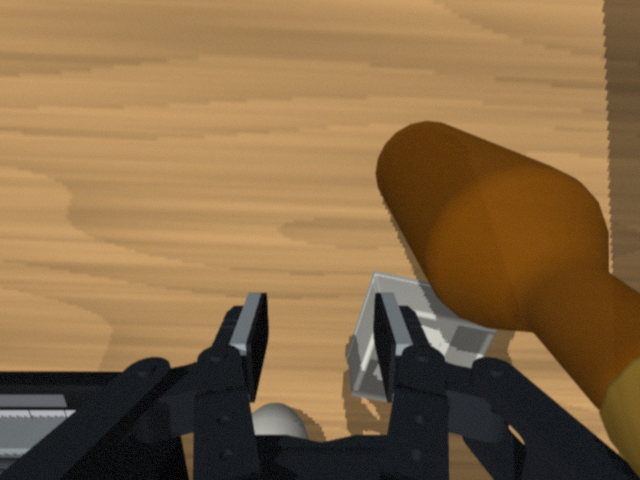

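{"method": "play_rows", "body": {
  "steps": [
    [[0, -0.03, 0, 0, 0, 0], [0.02, -0.04, -0.02, 0, 0, 0], [0.02, -0.03, -0.05, 0, 0, 0], [0, 0, -0.05, 0, 0, 0], [0, 0, 0, 0, 0, 0]]
  ]
}}

```text
t: 25.58
tcp_pos: [0.4607, 0.0758, 0.262]
tool_rot: [-0.014, 0.999, -0.0, 0.04]
force: [-0.2, -0.6, -0.3]
finger_gap: 0.5
```

```bash
python3 look.py 18; python3 -c "
from h import *
tfit(6,[300,205],a=(70,129),b=(588,124),)
w=manip.snapshot('wrist'); 
t=manip.snapshot('top'); cv2.imwrite('pics/t18z.png',cv2.convertScaleAbs(cv2.resize(t['img'][195:235,295:420,::-1],None,fx=6.4,fy=10,interpolation=cv2.INTER_CUBIC),alpha=1.8,beta=50)); cv2.imwrite('pics/t18f.png',t['img'][:,:,::-1])
"
```

```text
25.725 [0.4577502  0.077185   0.25775264] [-1.54039257e-02  9.99281899e-01  2.04274390e-04  3.46173972e-02] [ 0.00108716 -0.66620263  0.40451788]
world [ 0.7222 -0.056   0.0386] grill [-0.05    0.0013  0.0062] res [[-0.8, 0.0], [0.8, -0.0]]
```

View pics/t18z.png

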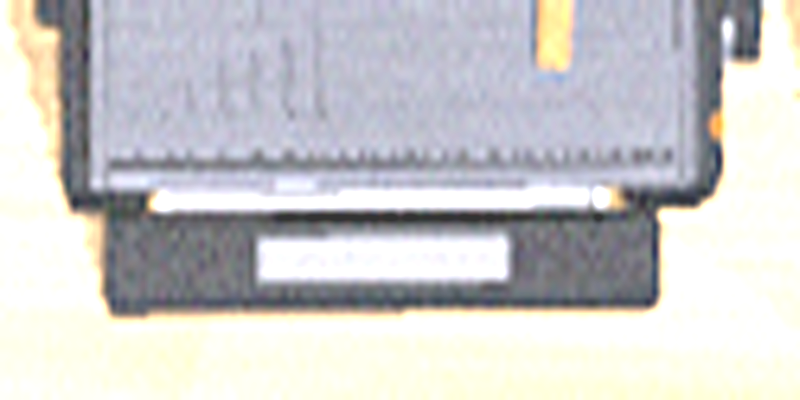

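View pics/w18.png

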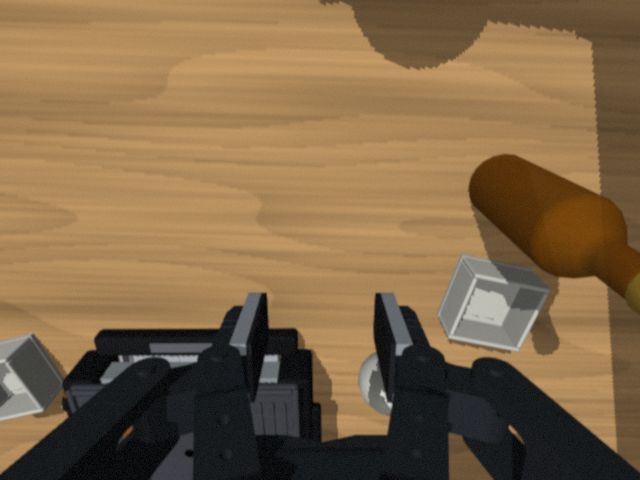

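View pics/t18f.png

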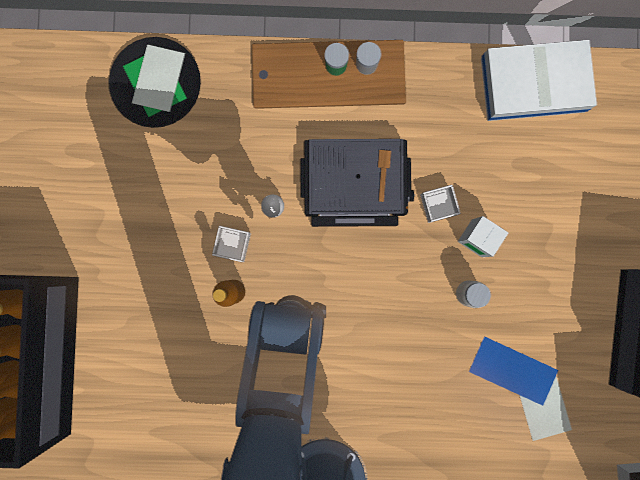

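```bash
python3 -c "
import cv2
a=cv2.imread('pics/w18.png')[320:400,60:325]
cv2.imwrite('pics/w18z.png',cv2.convertScaleAbs(cv2.resize(a,None,fx=3,fy=5,interpolation=cv2.INTER_CUBIC),alpha=2.5,beta=30))"
```

View pics/w18z.png

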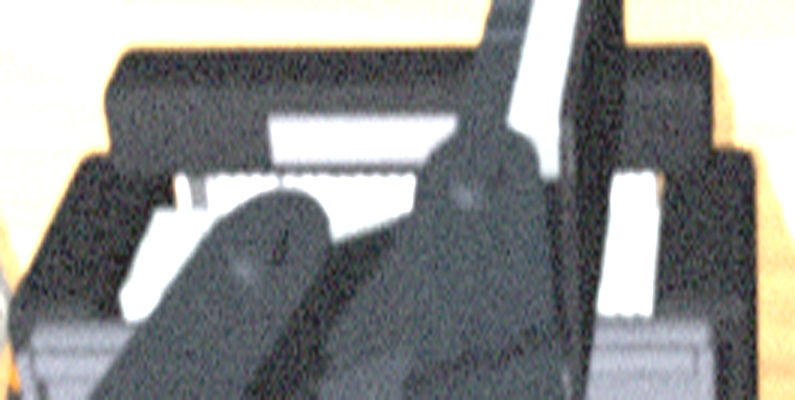

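```bash
python3 -c "
from station import manip
print(manip.sense()['force']); print(manip.sign_off())"
```

```text
[ 0.26872126  0.01313112 -0.61342924]
the job is handed in; nothing more can be done
None
```

The tray is home under the grill, with both ends of its grip strip against the housings, and I handed the job in at about 26 s. I nudged it sideways from its right end, squared it up from the front with the open fingers, and slid it in. The last few millimetres went in 1–2 mm steps.

**At the stop:** on the last 1 mm step the hand moved only about 0.1 mm and the push force rose to about 8 N, up from 3–5 N while sliding.

**Last checks:**
- **Tray position:** in the grill's frame, the overhead picture puts the tray at x ≈ -0.050 m, y ≈ +0.001 m and 0.006 rad off square. That fit used only the two front corners of the strip and is good to about 3–4 mm, so the hard stop is the better evidence for x.
- **Strip ends:** the wrist picture shows no table between the strip ends and the housings.
- **Other objects:** they look where they were in the last overhead picture. I compared this by eye and did not measure it.
- **Hand:** it is clear and touching nothing, with a force reading near zero.

**Problems on the way:**
- **Tilting the hand:** I tried tilting the hand back to clear the grill. That took joint 6 to its limit (it read -2.8514 rad against -2.85) and pressed a fingertip down with about 19 N, probably on the strip's top edge. I backed off, and the next picture showed the tray undisturbed.
- **Near the bottle:** while retreating, the hand passed close to the bottle. The force reading stayed near zero and I moved away.

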